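# Load and start the clamp drying station

## Task

Get the washed pipe clamps drying: first take the steel reducer off the drip tray and stand it on its wide end inside the green stock tray, and swing the hook arm round until it points straight to the front along the drip tray; only then hang all the clamps from the wire rack on the arm by their rings. Once they all hang there, flip the yellow guard up until it stays open, press the green start button fully and let it go, and leave everything else on the bench where it is.

Things in the scene. Friction and masses are not known exactly. Their poses are not given: they have to be found in the camera images.
- dryer: Drying station, fixed; yaw varies. Origin on the bench, -x its front (to the robot). Drip tray x -130 to 120, y -85 to 105 mm, rim 15 mm, floor 4 mm high. White blower 160 mm high at x -60 to 130, y 115 to 265 mm, outlet facing the tray; grey console 60 mm high in front of it, x -240 to -60 mm. Hook post at x 85, y 0 mm.
- hook_hub (a point): Axis of the swivel hook at the height of its arm (165 mm above the bench), on top of the 30 mm wide post hub, which ends 9 mm above this point. The frame turns with the arm: the arm, a level 10 mm steel rod, runs along its -x, with its upturned end 175 mm out; its z is up.
- hook_tip (a point): Top of the hook arm's upturned end: an upright rod 10 mm thick that rises 38 mm above the arm's axis, 175 mm from the post axis; it can be pinched from above or pushed sideways. Frame turns with the arm.
- hook (a joint): Turning angle of the hook arm about its upright post, rad. 0: the arm points straight to the station's front (-x of dryer), along the drip tray, parallel to the air outlet. Positive: swung from there to the station's -y (away from the blower). Range -0.6 to 2.4, starts at 1.2 to 1.9, stays where it is left; about 1.5 N at the tip turns it.
- start_top (a point): Top centre of the green start button (23 mm across) on the console, under the yellow guard, about 79 mm above the bench.
- start (a joint): Travel of the start button, m: 0 out, 0.006 fully down. It springs back; fully down takes about 5 N.
- guard_hinge (a point): Hinge line of the yellow guard (along dryer's y), at the guard's rear lower edge, 29 mm behind the button's centre, 61 mm above the bench. The frame turns with the guard: shut, the guard reaches 56 mm along -x and 32 mm up; it is 46 mm wide in y and may be pinched across its two sides.
- guard_front (a point): Middle of the guard's front wall, 56 mm from the hinge line and 17 mm above it when shut.
- guard (a joint): Opening angle of the yellow guard, rad: 0 shut over the button, its front edge lifting up and back to the stop at 1.75. Let go below about 1.0 it falls shut; beyond that it falls open and stays.
- rack: Stainless wire rinse rack, fixed; base plate 200 x 105 mm, 6 mm thick, origin under its middle. Four slots, 45 mm apart along its x (at -67.5, -22.5, 22.5 and 67.5 mm), each between two wire hoops 70 mm high and 19 mm apart; a clamp stands upright in a slot and is lifted straight up out of it.
- stock_tray_in (a point): Centre of the inner floor (5 mm above the bench) of the green stock tray: 160 x 160 mm outside, walls 5 mm thick and 40 mm high. Fixed; its axes are along its sides.
- reducer: Stainless pipe reducer (cone), 115 mm high, 0.45 kg, standing on the drip tray on its wide end. Origin at the centre of the underside, z along its axis, up. Wide flange 78 mm across at the bottom; narrow flange 50 mm across and 8 mm high at the top (107 to 115 mm), tube 39 mm across below it.
- clamp1: Steel pipe clamp, 0.26 kg, upright in the rack (or absent). Origin under its foot, x along the bore, z up. Ring 88 mm outside, 63 mm bore, 16 mm thick, centre at z 52 mm. Lug block to grip on top: 18 mm in x, 30 mm in y, z 94 to 122 mm; bolt with brass wing nut out to y +36 mm. Hung on the arm, its origin is 79 mm below the arm's axis.
- clamp2: Steel pipe clamp, 0.26 kg, upright in the rack (or absent). Origin under its foot, x along the bore, z up. Ring 88 mm outside, 63 mm bore, 16 mm thick, centre at z 52 mm. Lug block to grip on top: 18 mm in x, 30 mm in y, z 94 to 122 mm; bolt with brass wing nut out to y +36 mm. Hung on the arm, its origin is 79 mm below the arm's axis.
- clamp3: Steel pipe clamp, 0.26 kg, upright in the rack (or absent). Origin under its foot, x along the bore, z up. Ring 88 mm outside, 63 mm bore, 16 mm thick, centre at z 52 mm. Lug block to grip on top: 18 mm in x, 30 mm in y, z 94 to 122 mm; bolt with brass wing nut out to y +36 mm. Hung on the arm, its origin is 79 mm below the arm's axis.
- clamp4: Steel pipe clamp, 0.26 kg, upright in the rack (or absent). Origin under its foot, x along the bore, z up. Ring 88 mm outside, 63 mm bore, 16 mm thick, centre at z 52 mm. Lug block to grip on top: 18 mm in x, 30 mm in y, z 94 to 122 mm; bolt with brass wing nut out to y +36 mm. Hung on the arm, its origin is 79 mm below the arm's axis.
- ptfe_coil: Bystander: white plastic strip coil, 150 mm across, 30 mm high, behind the rack and tray. Not to be moved.
- tape_roll: Bystander: orange tape roll, 90 mm across, 25 mm high, lying left of the drying station. Not to be moved.
- elbow: Bystander: stainless 90 degree pipe elbow lying flat, 50 mm flanges. Not to be moved.
- check_valve: Bystander: stainless check valve standing upright, 60 mm across, 85 mm high, behind the drying station's post. Not to be moved.
- gasket_box: Bystander: small cardboard box, 90 x 120 x 50 mm, left of the blower. Not to be moved.
- wrench: Bystander: steel wrench lying flat near the robot. Not to be moved.
- grease_jar: Bystander: white jar with blue lid, 60 mm across, 70 mm high, behind the rack and tray. Not to be moved.
Things that resemble listed ones, but are neither listed nor needed, are in the scene too. Leave any turquoise look-alike of the reducer alone.

How it is judged:
By the outcome, as a careful person would: the job done as asked, in the order asked, and still so for the second after the job is handed in, with the robot touching nothing.
Of clamp1, clamp2, clamp3, clamp4 only 2 to 3 are there at a start; the rules pass over those that are not, and their reading is None.
At some moment in a run one of reducer may be knocked a few centimetres aside while the robot is not near it.
It also fails if it takes over 200 s, if anything falls off the work surface, if the arm or the gripper's body presses on something with over 40 N, if the wrist force passes 120 N, or if a joint passes its speed limit or range.

## Robot

A 7-joint arm with a two-finger parallel gripper is mounted at the origin on the work surface. World frame = base frame: x ahead of the robot, y to its left, z up, the work surface at z = 0. Lengths are in m, angles in rad, forces in N, time in s.
With the tool pointing down it reaches from about 0.4 to 0.85 m from the base axis. Payload 4.5 kg.
Tool frame: the origin (TCP) lies on the centre line of the jaws, within the pads' length; the fingertips stand 14 mm ahead of it and the grasp point (between the pads) lies 5 mm behind it; y points along the fingers, z is the direction in which the jaws open and shut, and the axes are right-handed (so a half turn about y gives the same grasp; the last joint's range is limited). The gripper opens to 88 mm and grips with 3 to 60 N. Pads are 18 mm wide; open, the fingers measure 123 mm over their backs; the gripper's body (75 mm by 187 mm) begins 45 mm behind the grasp point.
Start: joints at [1.364, 0.689, -0.195, 1.565, 0.157, 0.902, -0.215], TCP at [0.149, -0.607, 0.253] pointing down, gripper open.
Joint ranges: [-3.01, 3.01], [-0.46, 2.08], [-1.47, 1.51], [0.13, 2.56], [-1, 4.14], [0.04, 2.09], [-2.66, 2.66]. Speed limits (rad/s): [2.57, 2.57, 3.14, 3.14, 3.14, 3.14, 3.14].

## Interface

Orientations are given as a unit quaternion [x, y, z, w].
In Python, from plant import get_state, imaging, job gives the robot as it stands.
- The arm moves only by the tool send_rows, never from a script. Its argument "motion" is a list that holds one entry, the list of rows, each a list of 7 numbers: the turn, a rotation vector about the tool's x, y, z scaled (see below), then the shift along the tool's x, y, z scaled (see below), then the gripper's target within -1 to 1 (shut at 1, half-way at 0, fully open at -1). In form: [[[rx, ry, rz, tx, ty, tz, gripper], ...]]. A call has exactly 5 rows; each row shifts and turns the commanded pose from where the row before left it, along the tool's axes as they then stand; what a row does not reach is not made up. The controller multiplies each number of a shift by 0.02 m and each number of a turn by 0.08 rad. A row lasts 1/12 s, in which the tool goes at most 41.7 mm and 7.16 degrees, less where a joint would pass 70% of its speed; a pose out of reach is approached as far as the arm can. A call with a number of a shift or a turn outside -1 to 1 is refused whole. A call with a gripper value outside its range is refused whole. The fingers move at their own pace and stop on an object; "force" is the grip in N (left out, the last holds). Time passes only in rows, so rows that do not move let the fingers close, or fill a call up. It gives the time, the measured TCP pose, the force and the opening at its end, in the units of the state.
- get_state(): the state, without advancing time (a new reading comes with each control period).
- imaging.snapshot(name): name is "scene" or "top" or "wrist"; returns a dict with "img" (420x560x3 uint8, red, green, blue), "camera_matrix" (3x3 intrinsics, pixels), "dist_coeffs" ([k1, k2, p1, p2, k3] as OpenCV has them; the pictures are not rectified), "R" (3x3) and "t" (3): a world point X has camera coordinates R X + t; the wrist camera has in their place "hand_eye" (4x4, takes a point from camera to tool coordinates, whose origin is the TCP and whose axes are the tool frame's). Camera axes: x right, y down, z forward; pixel columns grow to the right and rows downward; lengths in m; the calibration is good to about 2 mm. A picture is of the moment at which its call begins: read the wrist's pose just before it. There is no depth.
- job.finish_job(): hands the job in, once; it reports no verdict.
The state is a dict: "clock": time; "q": joint angles; "qd": joint speeds; "joint_torque": joint torques, N m; "tool_pos": TCP position; "eef_rot": TCP orientation; "contact_force": force on the tool from outside, world axes, zero at the start; "moment": the same for the moment, N m; "opening": opening from 0.0 (shut) to 1.0 (fully open).
Only numpy, scipy, OpenCV 4.12 (cv2) and the standard library are available. Lean on these libraries where they do the work, as an engineer would, in place of code of your own. Each camera call takes 0.05 s, during which the arm holds its last target.

## Working session

There is one attempt and no reset: what is moved stays moved. The work goes in short steps, Python scripts to look and compute and a tool call to move; the robot and the scene stay as the last step left them, time stands still between calls to the robot, and variables do not carry over. Pictures are saved under pics/ and viewed, and the job is handed in when it is done.

Besides the shell and the picture viewer there is one more tool, called as name([rows], argument=value, ...), one row to a line, values as JSON. send_rows: Moves the arm, as the interface text tells. Its arguments: {"type":"object","properties":{"motion":{"type":"array"},"force":{"type":"number"}},"required":["motion"]}

```bash
ls; mkdir -p pics; python3 - <<'E'
from plant import get_state, imaging
import cv2,numpy as np
s=get_state();print({k:np.round(v,3) for k,v in s.items()})
for n in ["scene","top","wrist"]:
    d=imaging.snapshot(n);cv2.imwrite(f"pics/{n}0.png",d["img"][:,:,::-1])
    print(n,[ (k,np.round(d[k],4).tolist()) for k in d if k!="img"])
E
```

```text
pics
{'clock': np.float64(0.0), 'q': array([ 1.364,  0.69 , -0.194,  1.566,  0.157,  0.902, -0.215]), 'qd': array([ 0.   ,  0.   ,  0.002, -0.001, -0.001,  0.003, -0.001]), 'joint_torque': array([-0.0000e+00, -5.2756e+01, -1.2670e+00, -1.5343e+01, -5.3000e-02,
        7.0000e-03,  0.0000e+00]), 'tool_pos': array([ 0.149, -0.606,  0.252]), 'eef_rot': array([-0.085,  0.703, -0.701,  0.085]), 'contact_force': array([-0.328, -0.185,  0.134]), 'moment': array([ 0.031, -0.027,  0.006]), 'opening': np.float64(0.999)}
scene [('camera_matrix', [[462.9022, 0.0, 285.1343], [0.0, 462.9022, 210.7697], [0.0, 0.0, 1.0]]), ('dist_coeffs', [-0.0087, 0.0, 0.0, 0.0, 0.0]), ('R', [[-0.7986, 0.6017, -0.0122], [0.4677, 0.6078, -0.6418], [-0.3788, -0.5182, -0.7668]]), ('t', [0.405, -0.1821, 1.415])]
top [('camera_matrix', [[500.2895, 0.0, 278.4818], [0.0, 500.2895, 213.6023], [0.0, 0.0, 1.0]]), ('dist_coeffs', [-0.1117, 0.0, 0.0, 0.0, 0.0]), ('R', [[-0.028, -0.9996, 0.0108], [-0.9872, 0.0259, -0.1571], [0.1568, -0.015, -0.9875]]), ('t', [0.057, 0.5627, 1.5043])]
wrist [('camera_matrix', [[373.0866, 0.0, 280.6772], [0.0, 373.0866, 208.4688], [0.0, 0.0, 1.0]]), ('dist_coeffs', [0.013, 0.0, 0.0, 0.0, 0.0]), ('hand_eye', [[-0.0006, 0.9474, 0.3202, -0.0834], [0.0002, -0.3202, 0.9474, -0.132], [1.0, 0.0007, -0.0, 0.001], [0.0, 0.0, 0.0, 1.0]])]
```

View pics/scene0.png

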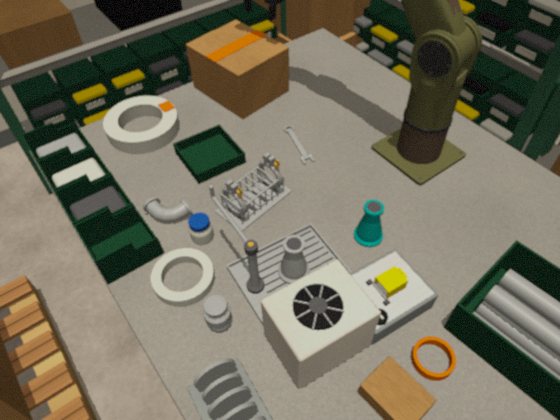

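View pics/top0.png

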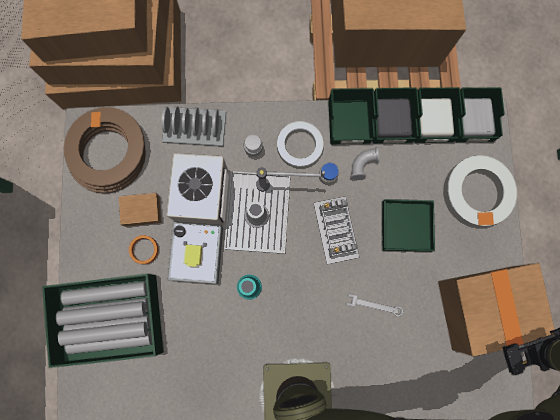

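View pics/wrist0.png

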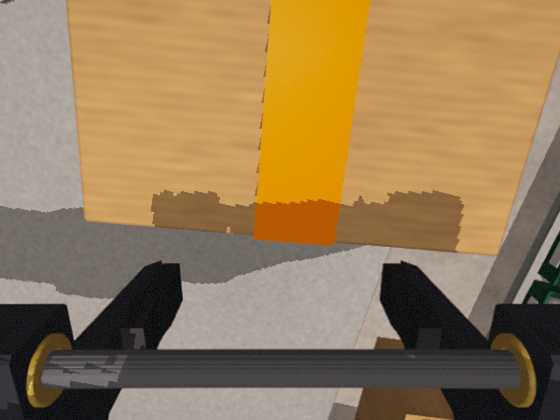

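```bash
cat > h.py <<'E'
from plant import get_state, imaging, job
import cv2,numpy as np
from scipy.spatial.transform import Rotation as Ro
def snap(n):
    s=get_state(); d=imaging.snapshot(n)
    if n=="wrist":
        H=np.array(d["hand_eye"]); Rt=Ro.from_quat(s["eef_rot"]).as_matrix()
        Rcw=Rt@H[:3,:3]; c=Rt@H[:3,3]+s["tool_pos"]
        d["R"]=Rcw.T; d["t"]=-Rcw.T@c
    d["R"]=np.array(d["R"]);d["t"]=np.array(d["t"]);d["K"]=np.array(d["camera_matrix"]);d["D"]=np.array(d["dist_coeffs"])
    return d
def ray(d,uv):
    p=cv2.undistortPoints(np.array([[uv]],float),d["K"],d["D"])[0,0]
    r=d["R"].T@np.array([p[0],p[1],1]); return -d["R"].T@d["t"], r/np.linalg.norm(r)
def onz(d,uv,z):
    c,r=ray(d,uv); return c+r*(z-c[2])/r[2]
def tri(obs):
    A=np.zeros((3,3));b=np.zeros(3)
    for d,uv in obs:
        c,r=ray(d,uv);P=np.eye(3)-np.outer(r,r);A+=P;b+=P@c
    x=np.linalg.solve(A,b)
    return x,[np.linalg.norm((np.eye(3)-np.outer(ray(d,uv)[1],ray(d,uv)[1]))@(x-ray(d,uv)[0])) for d,uv in obs]
def proj(d,X):
    return cv2.projectPoints(np.array(X,float).reshape(-1,3),cv2.Rodrigues(d["R"])[0],d["t"],d["K"],d["D"])[0][:,0]
def save(d,name,box=None,f=1):
    im=d["img"][:,:,::-1]
    if box: im=im[box[1]:box[3],box[0]:box[2]]
    cv2.imwrite(f"pics/{name}.png",cv2.resize(im,None,fx=f,fy=f,interpolation=cv2.INTER_CUBIC))
E
python3 - <<'E'
from h import *
d=snap("top");save(d,"topA",(150,130,350,280),4)
save(d,"topB",(300,150,450,280),5)
d=snap("scene");save(d,"sceneA",(170,120,370,270),4)
save(d,"sceneB",(230,220,430,370),4)
E
```

```text
(no output)
```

View pics/topA.png

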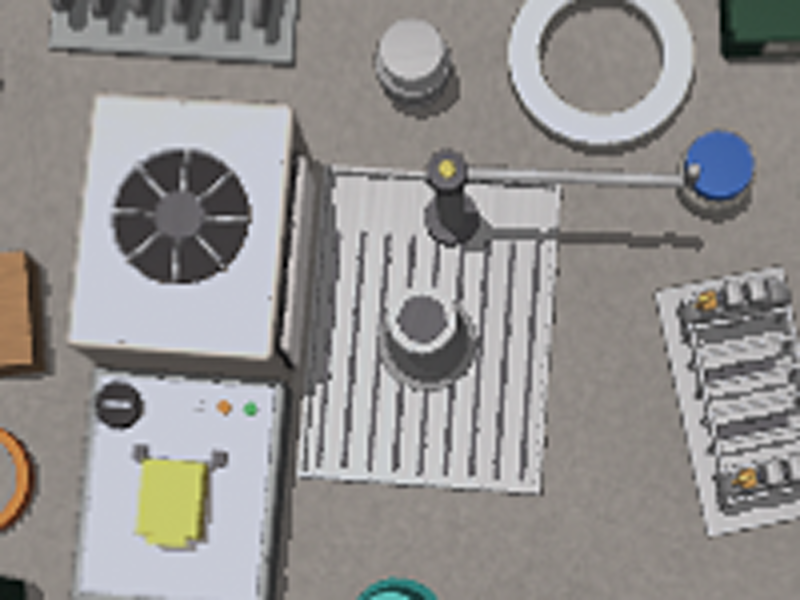

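View pics/topB.png

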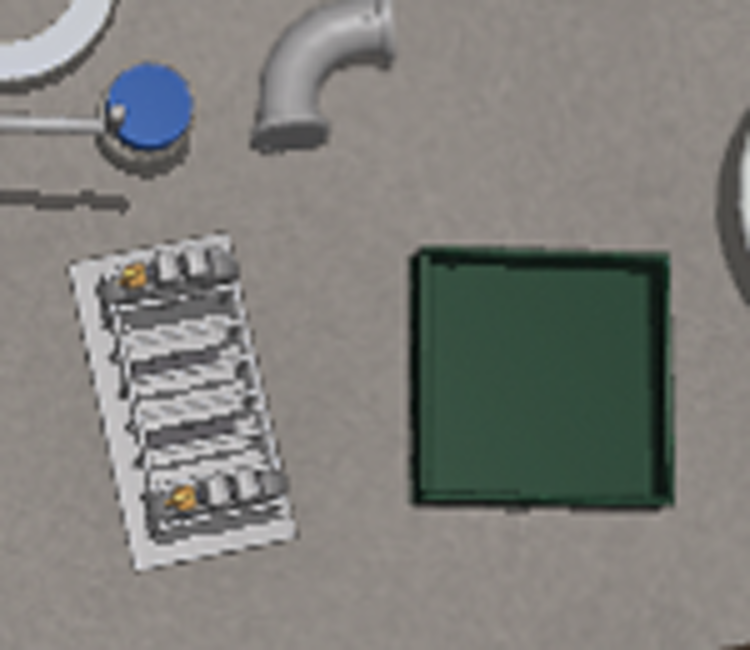

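View pics/sceneA.png

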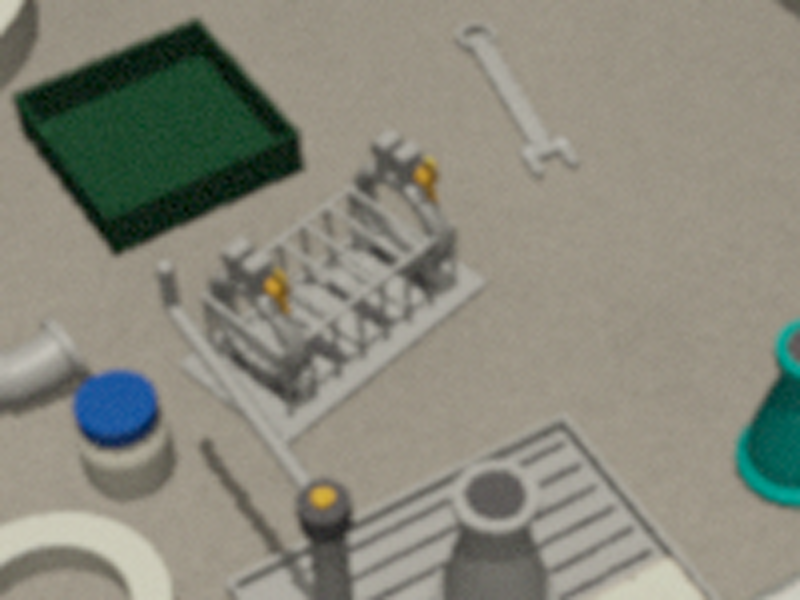

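View pics/sceneB.png

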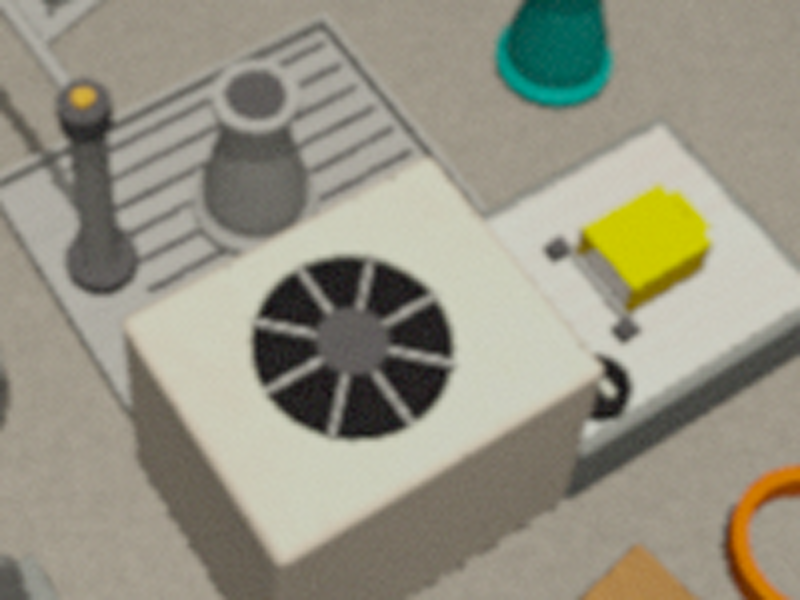

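```bash
python3 - <<'E'
from h import *
np.set_printoptions(precision=4,suppress=True)
t=snap("top");s=snap("scene")
A=lambda u,v:(150+(u+.5)/4-.5,130+(v+.5)/4-.5)
B=lambda u,v:(300+(u+.5)/5-.5,150+(v+.5)/5-.5)
SA=lambda u,v:(170+(u+.5)/4-.5,120+(v+.5)/4-.5)
SB=lambda u,v:(230+(u+.5)/4-.5,220+(v+.5)/4-.5)
print("hub",onz(t,A(447,169),.176),tri([(t,A(447,169)),(s,SA(323,497))]))
print("tip",onz(t,A(692,170),.203),tri([(t,A(692,170)),(s,SA(165,265))]))
print("red",onz(t,A(423,320),.115),tri([(t,A(423,320)),(s,SA(496,495))]))
bl=[onz(t,A(*p),.16)[:2] for p in [(96,95),(291,105),(268,358),(68,343)]];print("blower",bl)
tr=[onz(t,A(*p),.015)[:2] for p in [(332,167),(560,186),(541,493),(301,478)]];print("drip",tr)
def ang(v):return np.degrees(np.arctan2(v[1],v[0]))
print([ang(bl[0]-bl[3]),ang(bl[1]-bl[2]),ang(tr[1]-tr[2]),ang(bl[0]-bl[1])-90, ang(tr[3]-tr[2])-90])
st=[onz(t,B(*p),.04)[:2] for p in [(413,250),(668,255),(672,505),(413,502)]];print("stock",st,np.mean(st,0),ang(st[0]-st[3]),ang(st[0]-st[1])-90)
rk=[onz(t,B(*p),.006)[:2] for p in [(70,265),(228,235),(297,535),(138,571)]];print("rack",rk,np.mean(rk,0),ang(rk[0]-rk[3]),ang(rk[1]-rk[2]),ang(rk[0]-rk[1])-90)
for a in [(132,276),(182,497)]: print("wing",onz(t,B(*a),.115))
for a in [(182,266),(232,488)]: print("lug",onz(t,B(*a),.122))
print("guard",[onz(t,A(*p),.093)[:2] for p in [(145,458),(208,461),(202,545),(138,540)]])
E
```

```text
hub [0.6655 0.0893 0.176 ] (array([0.665 , 0.0897, 0.1766]), [np.float64(0.0005599791753762568), np.float64(0.0005599791753762075)])
tip [ 0.6539 -0.0836  0.203 ] (array([ 0.6537, -0.0834,  0.2023]), [np.float64(0.0003908038492754597), np.float64(0.00039080384927537643)])
red [0.5665 0.1107 0.115 ] (array([0.5655, 0.111 , 0.1182]), [np.float64(0.0006100661450942527), np.float64(0.00061006614509445)])
blower [array([0.7323, 0.3455]), array([0.7205, 0.2024]), array([0.5343, 0.2206]), array([0.5489, 0.3643])]
drip [array([0.7093, 0.1841]), array([0.6889, 0.0022]), array([0.4442, 0.0248]), array([0.4609, 0.2116])]
[np.float64(-5.854368219771718), np.float64(-5.564848278611483), np.float64(-5.259918054574275), np.float64(-4.705580104637406), np.float64(-5.088832148543972)]
stock [array([ 0.6007, -0.2852]), array([ 0.5935, -0.4486]), array([ 0.4354, -0.4392]), array([ 0.4424, -0.2758])] [ 0.518  -0.3622] -3.4228165138533138 -2.51830890776678
rack [array([ 0.6027, -0.0718]), array([ 0.6196, -0.174 ]), array([ 0.4265, -0.2084]), array([ 0.4069, -0.107 ])] [ 0.5139 -0.1403] 10.194407858214444 10.102358487077593 9.404768558817238
wing [ 0.5755 -0.0989  0.115 ]
wing [ 0.4435 -0.1227  0.115 ]
lug [ 0.5795 -0.128   0.122 ]
lug [ 0.4473 -0.1513  0.122 ]
guard [array([0.4716, 0.3203]), array([0.4683, 0.2733]), array([0.4061, 0.2782]), array([0.4109, 0.3257])]
```

```bash
cat >> h.py <<'E'
def plan(pos,yaw=None,cmd=None):
    """pos: world target for TCP ; yaw: deg world heading of jaw axis (tool z), tool pointing down. prints shift (in units of .02) in tool frame after turn, and turn units about tool y"""
    s=get_state();R=Ro.from_quat(s["eef_rot"]).as_matrix();p=s["tool_pos"]
    h=np.degrees(np.arctan2(R[1,2],R[0,2]))
    out={"clock":round(float(s["clock"]),2),"pos":np.round(p,4),"zheading":round(h,2),"tooly":np.round(R[:,1],3),"F":np.round(s["contact_force"],1),"open":round(float(s["opening"]),3)}
    Rn=R
    if yaw is not None:
        dy=(yaw-h+90)%180-90
        # turn about tool y (down): +angle about down = -world yaw
        out["turn_y_units"]=round(-np.radians(dy)/.08,3)
        hh=np.radians(h+dy); z=np.array([np.cos(hh),np.sin(hh),0]);y=np.array([0,0,-1.]);Rn=np.column_stack([np.cross(y,z),y,z])
        rv=Ro.from_matrix(R.T@Rn).as_rotvec()/.08; out["rotvec_units"]=np.round(rv,2)
    out["shift_units"]=np.round(Rn.T@(np.array(pos)-p)/.02,2)
    for k,v in out.items(): print(k,v)
E
python3 - <<'E'
from h import *
plan([.566,.111,.25],10)
E
```

```text
clock 0.35
pos [ 0.149  -0.6069  0.2525]
zheading -76.2
tooly [-0.  0. -1.]
F [-0.2  0.1 -0.7]
open 0.997
turn_y_units -18.807
rotvec_units [  0.   -18.81  -0.  ]
shift_units [-31.73   0.13  26.77]
```

send_rows([
  [[0, -0.41, 0, -0.99, 0, -0.05, -1], [0, -0.41, 0, -0.99, 0, -0.05, -1], [0, -0.41, 0, -0.99, 0, -0.05, -1], [0, -0.41, 0, -0.99, 0, -0.05, -1], [0, -0.41, 0, -0.99, 0, -0.05, -1]],
])

```text
clock: 0.77
tool_pos: [0.2427, -0.5721, 0.2527]
eef_rot: [0.143, -0.693, 0.693, -0.143]
contact_force: [-0.3, 0.9, 0.3]
opening: 1.001
```

send_rows([
  [[0, -0.41, 0, -0.99, 0, -0.05, -1], [0, -0.41, 0, -0.99, 0, -0.05, -1], [0, -0.41, 0, -0.99, 0, -0.05, -1], [0, -0.41, 0, -0.99, 0, -0.05, -1], [0, -0.41, 0, -0.99, 0, -0.05, -1]],
])

```text
clock: 1.18
tool_pos: [0.3286, -0.5226, 0.2527]
eef_rot: [0.199, -0.678, 0.679, -0.199]
contact_force: [0.9, -0.3, -0.3]
opening: 1.003
```

send_rows([
  [[0, -0.41, 0, -0.99, 0, -0.05, -1], [0, -0.41, 0, -0.99, 0, -0.05, -1], [0, -0.41, 0, -0.99, 0, -0.05, -1], [0, -0.41, 0, -0.99, 0, -0.05, -1], [0, -0.41, 0, -0.99, 0, -0.05, -1]],
])

```text
clock: 1.6
tool_pos: [0.4052, -0.4599, 0.2527]
eef_rot: [0.254, -0.66, 0.66, -0.254]
contact_force: [-0.3, 1.1, -0.5]
opening: 0.995
```

send_rows([
  [[0, -0.41, 0, -0.99, 0, -0.05, -1], [0, -0.41, 0, -0.99, 0, -0.05, -1], [0, -0.41, 0, -0.99, 0, -0.05, -1], [0, -0.41, 0, -0.99, 0, -0.05, -1], [0, -0.41, 0, -0.99, 0, -0.05, -1]],
])

```text
clock: 2.02
tool_pos: [0.4705, -0.3855, 0.2527]
eef_rot: [0.307, -0.637, 0.637, -0.307]
contact_force: [0.8, -0.8, -0.3]
opening: 1.001
```

send_rows([
  [[0, -0.41, 0, -0.99, 0, -0.05, -1], [0, -0.41, 0, -0.99, 0, -0.05, -1], [0, -0.41, 0, -0.99, 0, -0.05, -1], [0, -0.41, 0, -0.99, 0, -0.05, -1], [0, -0.41, 0, -0.99, 0, -0.05, -1]],
])

```text
clock: 2.43
tool_pos: [0.5228, -0.3014, 0.2527]
eef_rot: [0.358, -0.61, 0.61, -0.358]
contact_force: [-0.8, -0.3, -0.6]
opening: 1.001
```

send_rows([
  [[0, -0.41, 0, -0.99, 0, -0.05, -1], [0, -0.41, 0, -0.99, 0, -0.05, -1], [0, -0.41, 0, -0.99, 0, -0.05, -1], [0, -0.41, 0, -0.99, 0, -0.05, -1], [0, -0.41, 0, -0.99, 0, -0.05, -1]],
])

```text
clock: 2.85
tool_pos: [0.5607, -0.2099, 0.2527]
eef_rot: [0.407, -0.578, 0.578, -0.407]
contact_force: [0.6, -0.4, -0.0]
opening: 1.002
```

send_rows([
  [[0, -0.41, 0, -0.99, 0, -0.05, -1], [0, -0.41, 0, -0.99, 0, -0.05, -1], [0, -0.41, 0, -0.99, 0, -0.05, -1], [0, -0.41, 0, -0.99, 0, -0.05, -1], [0, -0.41, 0, -0.99, 0, -0.05, -1]],
])

```text
clock: 3.27
tool_pos: [0.5831, -0.1134, 0.2527]
eef_rot: [0.453, -0.543, 0.543, -0.453]
contact_force: [0.0, -1.1, -1.1]
opening: 0.999
```

```bash
python3 - <<'E'
from h import *
plan([.5665,.1115,.25],10)
print(get_state()["q"])
w=snap("wrist");save(w,"w1")
E
```

```text
clock 3.27
pos [ 0.5831 -0.1134  0.2527]
zheading -10.35
tooly [ 0. -0. -1.]
F [ 0.  -1.1 -1.1]
open 0.999
turn_y_units -4.439
rotvec_units [-0.   -4.44  0.  ]
shift_units [-11.22   0.14   1.14]
[ 0.37494339  0.67373944 -0.4558264   1.65455996  0.35927435  0.89728634
 -0.401555  ]
```

View pics/w1.png

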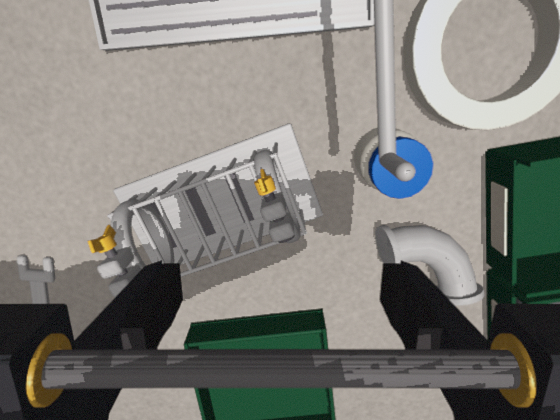

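send_rows([
  [[0, 0, 0, -0.95, 0, -0.25, -1], [0, 0, 0, -0.95, 0, -0.25, -1], [0, 0, 0, -0.95, 0, -0.25, -1], [0, 0, 0, -0.95, 0, -0.25, -1], [0, 0, 0, -0.5, 0, -0.5, -1]],
])

```text
clock: 3.73
tool_pos: [0.5698, -0.0216, 0.2529]
eef_rot: [-0.452, 0.543, -0.543, 0.454]
contact_force: [1.3, 1.2, 0.3]
opening: 0.998
```

```bash
python3 - <<'E'
from h import *
w=snap("wrist");save(w,"w2")
t=snap("top");save(t,"t2",(150,130,350,280),4)
plan([.5665,.1115,.25])
E
```

```text
clock 3.83
pos [ 0.5681 -0.0216  0.253 ]
zheading -10.18
tooly [-0.001  0.001 -1.   ]
F [0.5 0.2 1.2]
open 1.002
shift_units [-6.54  0.16 -1.25]
```

View pics/w2.png

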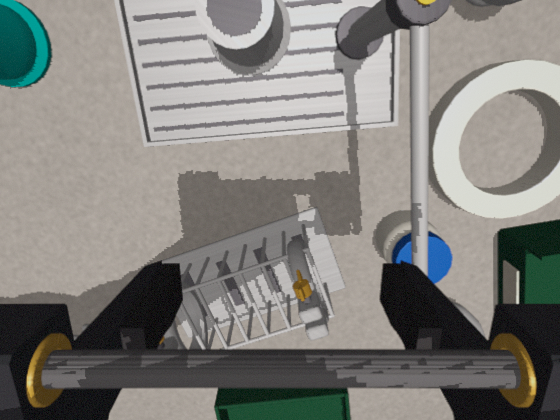

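View pics/t2.png

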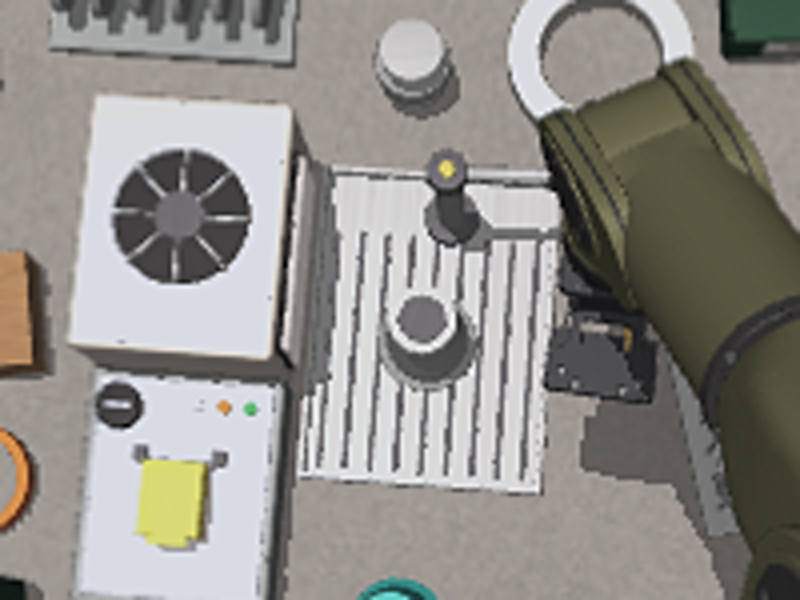

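send_rows([
  [[0, 0, 0, -0.95, 0, -0.2, -1], [0, 0, 0, -0.95, 0, -0.2, -1], [0, 0, 0, -0.95, 0, -0.2, -1], [0, 0, 0, -0.95, 0, -0.2, -1], [0, 0, 0, -0.95, 0, -0.2, -1]],
])

```text
clock: 4.25
tool_pos: [0.5671, 0.0718, 0.2527]
eef_rot: [0.452, -0.543, 0.544, -0.452]
contact_force: [0.4, -0.4, -0.1]
opening: 1.0
```

send_rows([
  [[0, 0, 0, -0.9, 0, -0.1, -1], [0, 0, 0, -0.9, 0, -0.1, -1], [0, 0, 0, 0, 0.8, 0, -1], [0, 0, 0, 0, 0.8, 0, -1], [0, 0, 0, 0, 0, 0, -1]],
])

```text
clock: 4.67
tool_pos: [0.5681, 0.1068, 0.2181]
eef_rot: [-0.454, 0.544, -0.543, 0.45]
contact_force: [1.0, -0.9, -0.5]
opening: 1.001
```

```bash
python3 - <<'E'
from h import *
w=snap("wrist");save(w,"w3")
plan([.566,.111,.108])
E
```

```text
clock 4.72
pos [0.5687 0.107  0.2194]
zheading -10.52
tooly [-0.003 -0.002 -1.   ]
F [-0.5 -0.3  0.5]
open 0.996
shift_units [-0.19  5.57 -0.15]
```

View pics/w3.png

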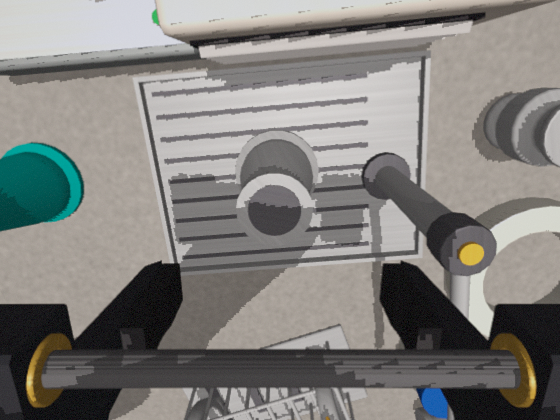

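```bash
python3 - <<'E'
from h import *
w=snap("wrist")
print(onz(w,(274,212),.119),onz(w,(471,254),.176))
c=[onz(w,p,.015)[:2] for p in [(136,82),(429,52),(418,257),(180,268)]];print(c)
E
```

```text
[0.5646512  0.10908321 0.119     ] [0.66499485 0.08767776 0.176     ]
[array([0.46210678, 0.21020396]), array([0.7084928, 0.1884836]), array([0.68743105, 0.00133472]), array([0.45148672, 0.03210282])]
```

send_rows([
  [[0, 0, 0, -0.1, 0.7, -0.2, -1], [0, 0, 0, 0, 1, 0, -1], [0, 0, 0, 0, 1, 0, -1], [0, 0, 0, 0, 1, 0, -1], [0, 0, 0, 0, 0.9, 0, -1]],
], force=40)

```text
clock: 5.18
tool_pos: [0.5666, 0.1107, 0.1288]
eef_rot: [0.452, -0.543, 0.544, -0.453]
contact_force: [0.9, -0.3, 0.2]
opening: 1.002
```

send_rows([
  [[0, 0, 0, 0, 0.9, 0, -1], [0, 0, 0, 0, 0, 0, 0.5], [0, 0, 0, 0, 0, 0, 0.5], [0, 0, 0, 0, 0, 0, 0.5], [0, 0, 0, 0, 0, 0, 0.5]],
])

```text
clock: 5.6
tool_pos: [0.5651, 0.1112, 0.1116]
eef_rot: [0.452, -0.544, 0.544, -0.452]
contact_force: [-3.4, -0.6, -1.6]
opening: 0.721
```

```bash
python3 - <<'E'
from h import *
plan([.518,-.362,.25])
E
```

```text
clock 5.6
pos [0.5651 0.1112 0.1116]
zheading -10.47
tooly [-0. -0. -1.]
F [-3.4 -0.6 -1.6]
open 0.721
shift_units [23.7  -6.91  1.98]
```

send_rows([
  [[0, 0, 0, 0, 0, 0, 0.7], [0, 0, 0, 0, 0, 0, 0.7], [0, 0, 0, 0, 0, 0, 0.7], [0, 0, 0, 0, 0, 0, 0.7], [0, 0, 0, 0, 0, 0, 0.7]],
], force=45)

```text
clock: 6.02
tool_pos: [0.5651, 0.1113, 0.1115]
eef_rot: [0.453, -0.543, 0.544, -0.452]
contact_force: [-4.8, -0.6, 0.8]
opening: 0.548
```

send_rows([
  [[0, 0, 0, 0, 0, 0, 0.7], [0, 0, 0, 0, -0.3, 0, 0.7], [0, 0, 0, 0, -0.5, 0, 0.7], [0, 0, 0, 0, -0.5, 0, 0.7], [0, 0, 0, 0, -0.5, 0, 0.7]],
])

```text
clock: 6.43
tool_pos: [0.5668, 0.1117, 0.1484]
eef_rot: [0.451, -0.543, 0.544, -0.453]
contact_force: [0.3, -0.4, -4.4]
opening: 0.553
```

```bash
python3 - <<'E'
from h import *
plan([.518,-.362,.25])
E
```

```text
clock 6.43
pos [0.5668 0.1117 0.1484]
zheading -10.45
tooly [ 0.003  0.001 -1.   ]
F [ 0.3 -0.4 -4.4]
open 0.553
shift_units [23.73 -5.11  1.91]
```

send_rows([
  [[0, 0, 0, 0.4, -0.9, 0.04, 0.7], [0, 0, 0, 0.5, -1, 0.05, 0.7], [0, 0, 0, 0.5, -1, 0.05, 0.7], [0, 0, 0, 0.5, -1, 0.05, 0.7], [0, 0, 0, 0.6, -1, 0.05, 0.7]],
])

```text
clock: 6.85
tool_pos: [0.5617, 0.0615, 0.247]
eef_rot: [0.452, -0.543, 0.544, -0.453]
contact_force: [-0.3, -0.6, -5.1]
opening: 0.553
```

send_rows([
  [[0, 0, 0, 0.9, -0.4, 0.08, 0.7], [0, 0, 0, 0.95, -0.3, 0.08, 0.7], [0, 0, 0, 0.95, -0.3, 0.08, 0.7], [0, 0, 0, 0.95, -0.3, 0.08, 0.7], [0, 0, 0, 0.95, -0.3, 0.08, 0.7]],
])

```text
clock: 7.27
tool_pos: [0.5522, -0.0335, 0.2784]
eef_rot: [0.452, -0.543, 0.544, -0.453]
contact_force: [0.6, -0.1, -3.7]
opening: 0.55
```

send_rows([
  [[0, 0, 0, 0.95, 0, 0.08, 0.7], [0, 0, 0, 0.95, 0, 0.08, 0.7], [0, 0, 0, 0.95, 0, 0.08, 0.7], [0, 0, 0, 0.95, 0, 0.08, 0.7], [0, 0, 0, 0.95, 0, 0.08, 0.7]],
])

```text
clock: 7.68
tool_pos: [0.5428, -0.1284, 0.2781]
eef_rot: [0.452, -0.543, 0.544, -0.453]
contact_force: [0.0, -0.6, -5.0]
opening: 0.551
```

send_rows([
  [[0, 0, 0, 0.95, 0, 0.08, 0.7], [0, 0, 0, 0.95, 0, 0.08, 0.7], [0, 0, 0, 0.95, 0, 0.08, 0.7], [0, 0, 0, 0.95, 0, 0.08, 0.7], [0, 0, 0, 0.95, 0, 0.08, 0.7]],
])

```text
clock: 8.1
tool_pos: [0.5334, -0.2234, 0.278]
eef_rot: [0.452, -0.543, 0.544, -0.453]
contact_force: [0.6, -0.4, -4.8]
opening: 0.549
```

send_rows([
  [[0, 0, 0, 0.95, 0, 0.08, 0.7], [0, 0, 0, 0.95, 0, 0.08, 0.7], [0, 0, 0, 0.95, 0, 0.08, 0.7], [0, 0, 0, 0.9, 0, 0.08, 0.7], [0, 0, 0, 0.5, 0, 0.08, 0.7]],
])

```text
clock: 8.52
tool_pos: [0.525, -0.3106, 0.2777]
eef_rot: [0.452, -0.543, 0.545, -0.451]
contact_force: [0.2, -0.6, -5.1]
opening: 0.547
```

```bash
python3 - <<'E'
from h import *
s=get_state();print(s["clock"])
t=snap("top");save(t,"t4",(250,120,490,300),3.3);sc=snap("scene");save(sc,"s4",(150,80,350,230),4)
plan([.518,-.362,.128])
E
```

```text
8.5167
clock 8.62
pos [ 0.5252 -0.3101  0.2773]
zheading -10.67
tooly [ 0.001 -0.002 -1.   ]
F [-1.  -0.8 -4.7]
open 0.551
shift_units [2.6  7.47 0.12]
```

View pics/t4.png

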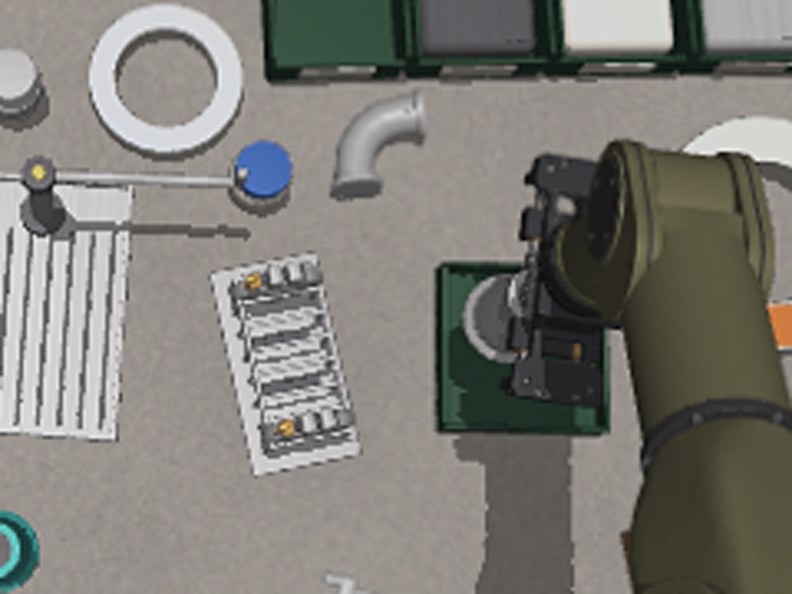

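View pics/s4.png

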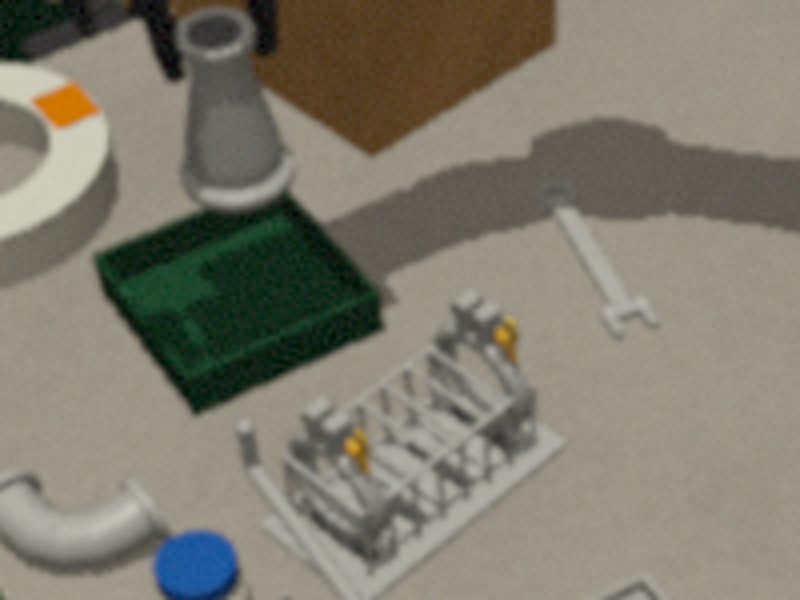

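send_rows([
  [[0, 0, 0, 0.9, 0, 0.04, 0.7], [0, 0, 0, 0.9, 0.2, 0.04, 0.7], [0, 0, 0, 0.8, 0.8, 0.04, 0.7], [0, 0, 0, 0, 1, 0, 0.7], [0, 0, 0, 0, 1, 0, 0.7]],
])

```text
clock: 9.03
tool_pos: [0.5192, -0.3589, 0.2169]
eef_rot: [0.452, -0.543, 0.544, -0.453]
contact_force: [-0.2, 1.9, -5.0]
opening: 0.55
```

send_rows([
  [[0, 0, 0, 0, 1, 0, 0.7], [0, 0, 0, 0, 1, 0, 0.7], [0, 0, 0, 0, 1, 0, 0.7], [0, 0, 0, 0, 1, 0, 0.7], [0, 0, 0, 0, 0.6, 0, 0.7]],
])

```text
clock: 9.45
tool_pos: [0.5189, -0.3565, 0.1232]
eef_rot: [-0.453, 0.544, -0.542, 0.453]
contact_force: [-0.1, 0.2, -4.4]
opening: 0.553
```

```bash
python3 - <<'E'
from h import *
plan([.518,-.362,.1126])
sc=snap("scene");save(sc,"s5",(150,80,350,230),4)
E
```

```text
clock 9.45
pos [ 0.5189 -0.3565  0.1232]
zheading -10.31
tooly [-0.001  0.002 -1.   ]
F [-0.1  0.2 -4.4]
open 0.553
shift_units [0.28 0.53 0.01]
```

View pics/s5.png

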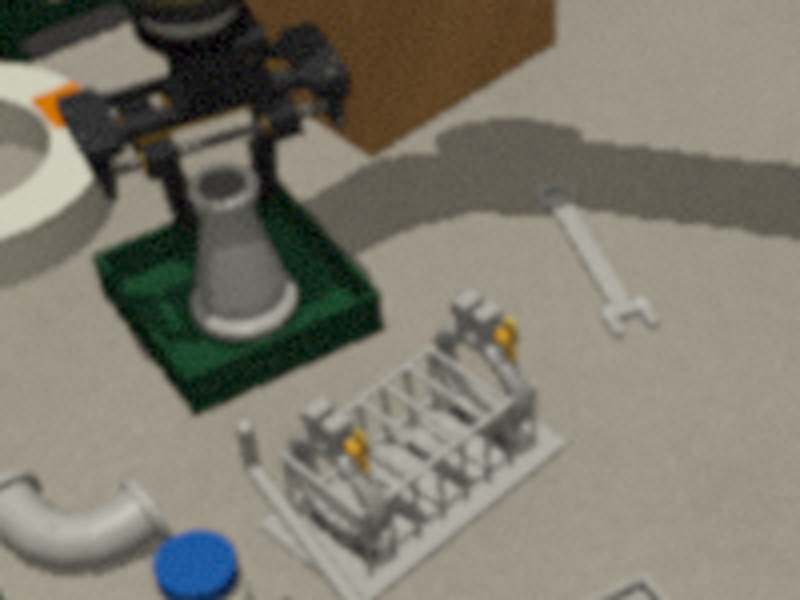

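send_rows([
  [[0, 0, 0, 0.2, 0.2, 0, 0.7], [0, 0, 0, 0, 0.2, 0, 0.7], [0, 0, 0, 0, 0.1, 0, 0.7], [0, 0, 0, 0, 0, 0, 0.7], [0, 0, 0, 0, 0, 0, 0.7]],
])

```text
clock: 9.92
tool_pos: [0.5185, -0.3628, 0.1155]
eef_rot: [0.452, -0.543, 0.544, -0.453]
contact_force: [-0.3, 0.6, -4.8]
opening: 0.551
```

send_rows([
  [[0, 0, 0, 0, 0.1, 0, 0.7], [0, 0, 0, 0, 0.05, 0, 0.7], [0, 0, 0, 0, 0, 0, 0.7], [0, 0, 0, 0, 0, 0, 0.7], [0, 0, 0, 0, 0, 0, 0.7]],
])

```text
clock: 10.33
tool_pos: [0.5184, -0.3629, 0.1124]
eef_rot: [0.452, -0.543, 0.544, -0.453]
contact_force: [-1.8, 0.6, 1.6]
opening: 0.552
```

send_rows([
  [[0, 0, 0, 0, 0, 0, -0.6], [0, 0, 0, 0, 0, 0, -0.6], [0, 0, 0, 0, 0, 0, -0.6], [0, 0, 0, 0, 0, 0, -1], [0, 0, 0, 0, 0, 0, -1]],
])

```text
clock: 10.75
tool_pos: [0.5183, -0.3627, 0.1118]
eef_rot: [0.452, -0.543, 0.543, -0.453]
contact_force: [-0.8, 0.5, 0.4]
opening: 0.904
```

send_rows([
  [[0, 0, 0, 0, -0.5, 0, -1], [0, 0, 0, 0, -1, 0, -1], [0, 0, 0, 0, -1, 0, -1], [0, 0, 0, 0, -1, 0, -1], [0, 0, 0, 0, -1, 0, -1]],
])

```text
clock: 11.17
tool_pos: [0.5181, -0.3626, 0.2034]
eef_rot: [0.452, -0.543, 0.543, -0.453]
contact_force: [-0.0, 0.6, -0.6]
opening: 1.001
```

```bash
python3 - <<'E'
from h import *
plan([.6537,-.0834,.26],90)
w=snap("wrist");save(w,"w6")
sc=snap("scene");save(sc,"s6",(150,80,350,230),4)
E
```

```text
clock 11.17
pos [ 0.5181 -0.3626  0.2034]
zheading -10.42
tooly [ 0.001 -0.    -1.   ]
F [-0.   0.6 -0.6]
open 1.001
turn_y_units 17.362
rotvec_units [-1.000e-02  1.736e+01 -0.000e+00]
shift_units [ -6.78  -2.83 -13.96]
```

View pics/w6.png

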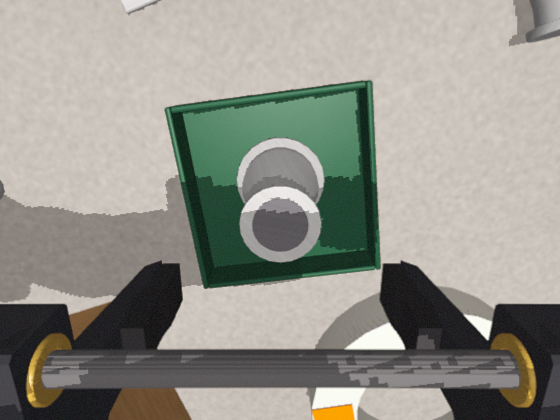

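View pics/s6.png

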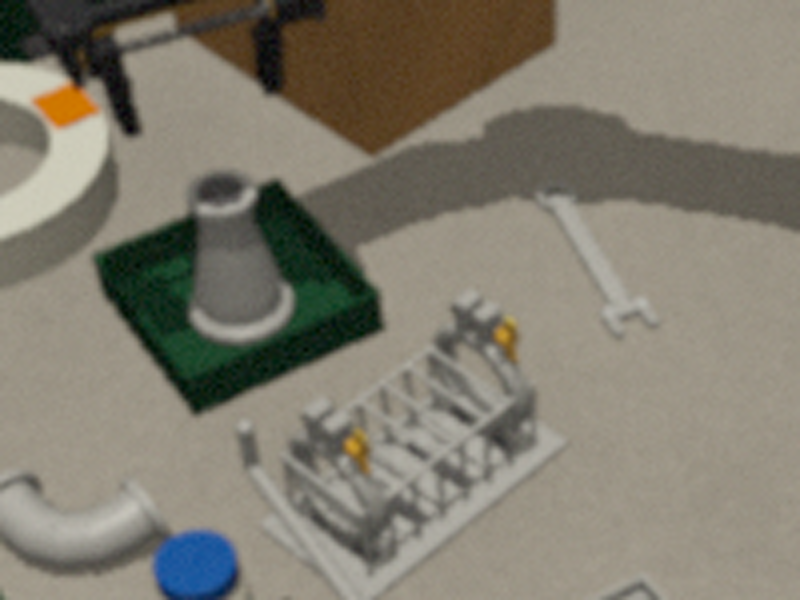

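```bash
python3 - <<'E'
from h import *
plan([.6537,-.0836,.24],-3.7)
t=snap("top");save(t,"t7",(150,130,350,280),4)
E
```

```text
clock 11.27
pos [ 0.5203 -0.3635  0.2059]
zheading -10.44
tooly [ 0.007 -0.003 -1.   ]
F [-0.2 -0.2 -0.1]
open 0.998
turn_y_units -1.471
rotvec_units [-0.09 -1.47  0.03]
shift_units [-14.4   -1.71   5.75]
```

View pics/t7.png

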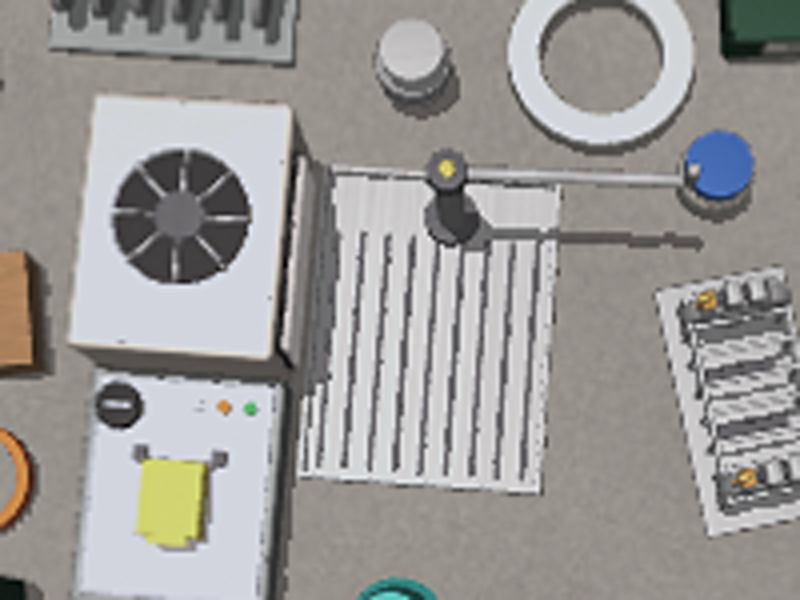

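```bash
python3 - <<'E'
from h import *
t=snap("top")
g=cv2.cvtColor(t["img"],cv2.COLOR_RGB2GRAY)
x0,y0,x1,y1=222,170,295,255
c=cv2.resize(g[y0:y1,x0:x1],None,fx=4,fy=4,interpolation=cv2.INTER_CUBIC)
L=cv2.createLineSegmentDetector().detect(c)[0][:,0]
out=[]
for l in L:
    if np.hypot(l[2]-l[0],l[3]-l[1])<100: continue
    P=[onz(t,(x0+(u+.5)/4-.5,y0+(v+.5)/4-.5),.006)[:2] for u,v in (l[:2],l[2:])]
    d=P[1]-P[0]; a=np.degrees(np.arctan2(d[1],d[0]));a=(a+90)%180-90
    out.append((round(a,2),round(np.linalg.norm(d),3)))
print(out, np.median([o[0] for o in out if abs(o[0])<15]))
E
```

```text
[(np.float64(-5.49), np.float64(0.092)), (np.float64(-5.67), np.float64(0.189)), (np.float64(-5.57), np.float64(0.19)), (np.float64(-5.48), np.float64(0.157)), (np.float64(-5.52), np.float64(0.135)), (np.float64(-5.24), np.float64(0.14)), (np.float64(-5.34), np.float64(0.13)), (np.float64(-6.06), np.float64(0.087)), (np.float64(86.83), np.float64(0.087)), (np.float64(-5.58), np.float64(0.148))] -5.52
```

send_rows([
  [[0, -0.5, 0, -0.9, -0.4, 0.45, -1], [0, -0.5, 0, -0.9, -0.4, 0.42, -1], [0, -0.47, 0, -0.9, -0.4, 0.38, -1], [0, 0, 0, -0.95, -0.3, 0.38, -1], [0, 0, 0, -0.95, -0.2, 0.38, -1]],
])

```text
clock: 11.78
tool_pos: [0.5694, -0.2731, 0.2364]
eef_rot: [-0.484, 0.515, -0.515, 0.485]
contact_force: [0.3, -0.5, -0.2]
opening: 0.999
```

send_rows([
  [[0, 0, 0, -0.95, 0, 0.38, -0.5], [0, 0, 0, -0.95, 0, 0.38, -0.5], [0, 0, 0, -0.95, 0, 0.38, -0.5], [0, 0, 0, -0.95, 0, 0.38, -0.5], [0, 0, 0, -0.95, 0, 0.38, -0.5]],
])

```text
clock: 12.2
tool_pos: [0.6127, -0.1803, 0.2357]
eef_rot: [-0.484, 0.515, -0.515, 0.485]
contact_force: [0.8, -0.6, -1.0]
opening: 0.75
```

```bash
python3 - <<'E'
from h import *
w=snap("wrist");save(w,"w8")
plan([.6537,-.0836,.24],-3.7)
E
```

```text
clock 12.25
pos [ 0.615  -0.1741  0.2361]
zheading -3.12
tooly [ 0.003  0.006 -1.   ]
F [ 1.   3.3 -0.3]
open 0.749
turn_y_units 0.127
rotvec_units [-0.03  0.13 -0.08]
shift_units [-4.64 -0.19  1.64]
```

View pics/w8.png

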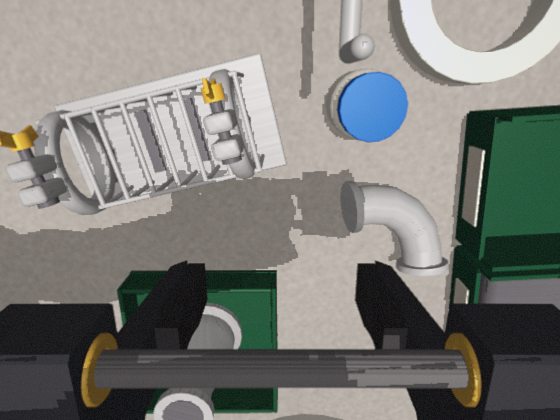

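```bash
python3 - <<'E'
from h import *
w=snap("wrist");g=w["img"]
print("tip",onz(w,(366,44),.203))
# clamps: lug mid between two lugs, wing
for n,p in [("w2",(212,91)),("l2a",(218,122)),("l2b",(227,147)),("w1",(18,138)),("l1a",(24,167)),("l1b",(38,193))]: print(n,onz(w,p,.128)[:2])
plan([.6537,-.0836,.24],-3.7)
E
```

```text
tip [ 0.65528955 -0.07871001  0.203     ]
w2 [ 0.57750799 -0.09380615]
l2a [ 0.57918591 -0.11252124]
l2b [ 0.58328208 -0.12848842]
w1 [ 0.45154162 -0.11589307]
l1a [ 0.45024776 -0.13454335]
l1b [ 0.45471931 -0.15238571]
clock 12.3
pos [ 0.6141 -0.1761  0.2361]
zheading -3.12
tooly [ 0.002  0.005 -1.   ]
F [-0.7  0.5 -0.3]
open 0.751
turn_y_units 0.125
rotvec_units [-0.02  0.13 -0.06]
shift_units [-4.75 -0.2   1.67]
```

send_rows([
  [[0, 0.12, 0, -0.93, 0, 0.35, -0.5], [0, 0, 0, -0.93, 0, 0.33, -0.5], [0, 0, 0, -0.93, 0, 0.33, -0.5], [0, 0, 0, -0.93, 0, 0.33, -0.5], [0, 0, 0, -0.9, 0, 0.33, -0.5]],
])

```text
clock: 12.72
tool_pos: [0.652, -0.0927, 0.2356]
eef_rot: [-0.482, 0.518, -0.518, 0.481]
contact_force: [-0.5, 1.0, -0.2]
opening: 0.752
```

send_rows([
  [[0, 0, 0, 0, 0, 0, -0.3], [0, 0, 0, 0, 0.4, 0, -0.3], [0, 0, 0, 0, 0.9, 0, -0.3], [0, 0, 0, 0, 0.9, 0, -0.3], [0, 0, 0, 0, 0, 0, -0.3]],
])

```text
clock: 13.13
tool_pos: [0.6486, -0.0964, 0.1876]
eef_rot: [-0.483, 0.52, -0.517, 0.478]
contact_force: [-0.9, -1.6, 0.3]
opening: 0.65
```

```bash
python3 - <<'E'
from h import *
plan([.6537,-.0825,.19],-3.7)
s=snap("scene");save(s,"s9",(170,100,370,250),4)
w=snap("wrist");save(w,"w9")
E
```

```text
clock 13.13
pos [ 0.6486 -0.0964  0.1876]
zheading -4.33
tooly [-0.008 -0.002 -1.   ]
F [-0.9 -1.6  0.3]
open 0.65
turn_y_units -0.137
rotvec_units [ 0.1  -0.14  0.03]
shift_units [-0.71 -0.12  0.21]
```

View pics/s9.png

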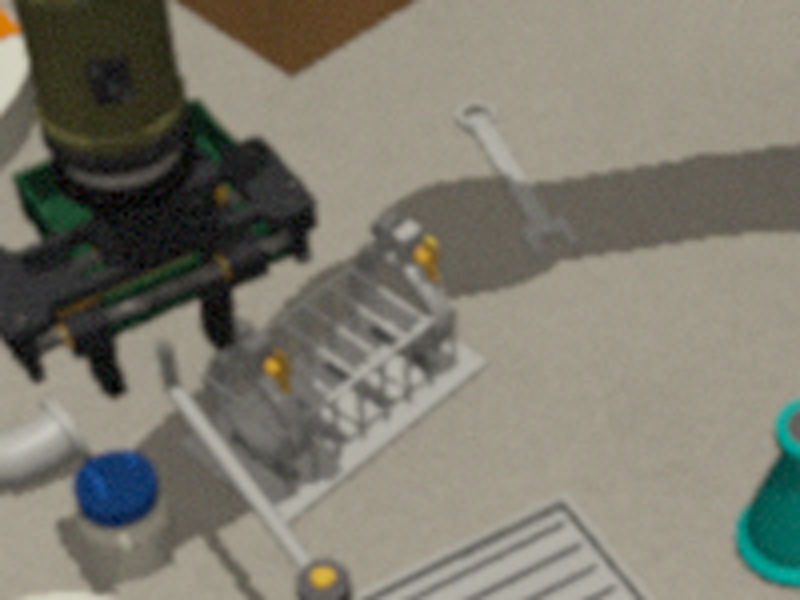

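View pics/w9.png

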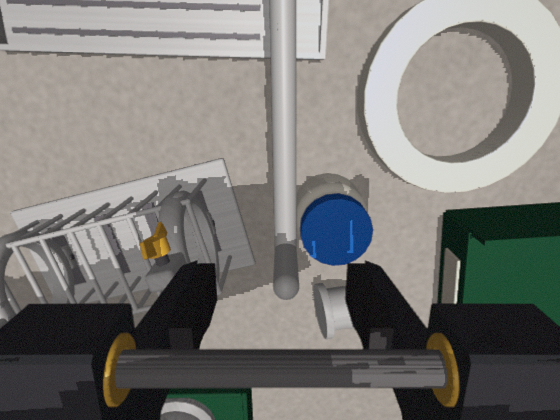

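send_rows([
  [[0, 0, 0, -0.35, 0, 0.1, 0], [0, 0, 0, -0.35, 0, 0.1, 0.9], [0, 0, 0, 0, 0, 0, 0.9], [0, 0, 0, 0, 0, 0, 0.9], [0, 0, 0, 0, 0, 0, 0.9]],
], force=15)

```text
clock: 13.65
tool_pos: [0.6573, -0.0799, 0.1922]
eef_rot: [0.481, -0.518, 0.518, -0.481]
contact_force: [-0.8, -0.1, 0.3]
opening: 0.3
```

send_rows([
  [[0, 0, 0, 0, 0, 0, 0.9], [0, 0, 0, 0, 0, 0, 0.9], [0, 0, 0, 0, 0, 0, 0.9], [0, 0, 0, 0, 0, 0, 0.9], [0, 0, 0, 0, 0, 0, 0.9]],
])

```text
clock: 14.07
tool_pos: [0.6568, -0.0804, 0.1917]
eef_rot: [0.481, -0.518, 0.518, -0.481]
contact_force: [-0.7, -0.9, 1.7]
opening: 0.108
```

```bash
python3 - <<'E'
from h import *
plan([.6537,-.0825,.19],-3.7)
w=snap("wrist");save(w,"w10")
E
```

```text
clock 14.07
pos [ 0.6568 -0.0804  0.1917]
zheading -4.25
tooly [-0. -0. -1.]
F [-0.7 -0.9  1.7]
open 0.108
turn_y_units -0.12
rotvec_units [ 0.01 -0.12  0.01]
shift_units [ 0.11  0.09 -0.15]
```

View pics/w10.png

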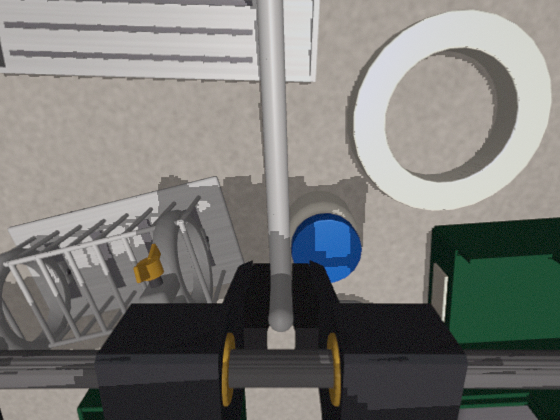

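send_rows([
  [[0, 1, 0, -0.01, 0, -0.68, 0.9], [0, 1, 0, -0.01, 0, -0.68, 0.9], [0, 1, 0, -0.01, 0, -0.68, 0.9], [0, 1, 0, -0.01, 0, -0.68, 0.9], [0, 1, 0, -0.01, 0, -0.68, 0.9]],
])

```text
clock: 14.53
tool_pos: [0.5915, -0.0647, 0.1918]
eef_rot: [0.367, -0.604, 0.605, -0.367]
contact_force: [0.4, -1.7, -1.0]
opening: 0.108
```

send_rows([
  [[0, 1, 0, -0.01, 0, -0.68, 0.9], [0, 1, 0, -0.01, 0, -0.68, 0.9], [0, 1, 0, -0.01, 0, -0.68, 0.9], [0, 1, 0, -0.01, 0, -0.68, 0.9], [0, 1, 0, -0.01, 0, -0.68, 0.9]],
])

```text
clock: 14.95
tool_pos: [0.5367, -0.0241, 0.1917]
eef_rot: [0.24, -0.665, 0.666, -0.239]
contact_force: [-1.3, -2.2, 1.0]
opening: 0.109
```

```bash
python3 - <<'E'
from h import *
plan([.4908,.106,.19],-95.5)
s=get_state();v=s["tool_pos"][:2]-np.array([.665,.0892]);print(np.linalg.norm(v),np.degrees(np.arctan2(v[1],v[0]))%360,s["q"])
E
```

```text
clock 14.95
pos [ 0.5367 -0.0241  0.1917]
zheading -50.4
tooly [-0.001 -0.002 -1.   ]
F [-1.3 -2.2  1. ]
open 0.109
turn_y_units 9.839
rotvec_units [-0.02  9.84  0.02]
shift_units [ 2.91  0.08 -6.25]
0.17112716264882005 221.45719049952953 [ 0.07681671  0.6642736  -0.19487388  1.8918407   0.21460453  0.60650509
 -1.13431602]
```

send_rows([
  [[0, 1, 0, -0.01, 0, -0.68, 0.9], [0, 1, 0, -0.01, 0, -0.68, 0.9], [0, 1, 0, -0.01, 0, -0.68, 0.9], [0, 1, 0, -0.01, 0, -0.68, 0.9], [0, 1, 0, -0.01, 0, -0.68, 0.9]],
])

```text
clock: 15.37
tool_pos: [0.5022, 0.035, 0.1916]
eef_rot: [0.104, -0.699, 0.7, -0.102]
contact_force: [-2.1, -2.7, 2.7]
opening: 0.105
```

send_rows([
  [[0, 1, 0, -0.01, 0, -0.68, 0.9], [0, 1, 0, -0.01, 0, -0.68, 0.9], [0, 1, 0, -0.01, 0, -0.68, 0.9], [0, 1, 0, -0.01, 0, -0.68, 0.9], [0, 0.8, 0, -0.01, 0, -0.55, 0.9]],
])

```text
clock: 15.78
tool_pos: [0.4936, 0.101, 0.1916]
eef_rot: [-0.03, -0.706, 0.707, 0.033]
contact_force: [-3.5, -0.6, 3.8]
opening: 0.104
```

send_rows([
  [[0, 0, 0, 0, 0, 0, 0.9], [0, 0, 0, 0, 0, 0, 0.9], [0, 0, 0, 0, 0, 0, 0.9], [0, 0, 0, 0, 0, 0, 0.9], [0, 0, 0, 0, 0, 0, 0.9]],
])

```text
clock: 16.2
tool_pos: [0.4936, 0.1008, 0.1916]
eef_rot: [0.028, 0.707, -0.706, -0.031]
contact_force: [-5.7, 1.1, 4.3]
opening: 0.102
```

```bash
python3 - <<'E'
from h import *
plan([.4908,.106,.19],-95.5)
s=get_state();v=s["tool_pos"][:2]-np.array([.665,.0892]);print(np.linalg.norm(v),np.degrees(np.arctan2(v[1],v[0]))%360,s["q"])
w=snap("wrist");save(w,"w11")
w=snap("top");save(w,"t11",(150,130,350,280),4)
E
```

```text
clock 16.2
pos [0.4936 0.1008 0.1916]
zheading -94.85
tooly [-0.004  0.    -1.   ]
F [-5.7  1.1  4.3]
open 0.102
turn_y_units 0.143
rotvec_units [-0.    0.14  0.05]
shift_units [ 0.16  0.08 -0.25]
0.1718121574840989 176.14312985164116 [-0.32858354  0.63035385  0.05861821  1.99378916 -0.0720421   0.5233672
 -1.87402545]
```

View pics/w11.png

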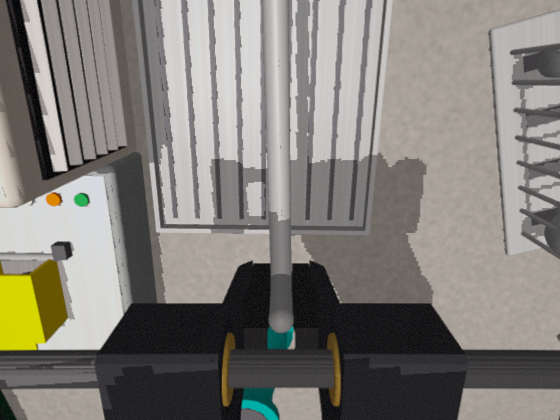

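View pics/t11.png

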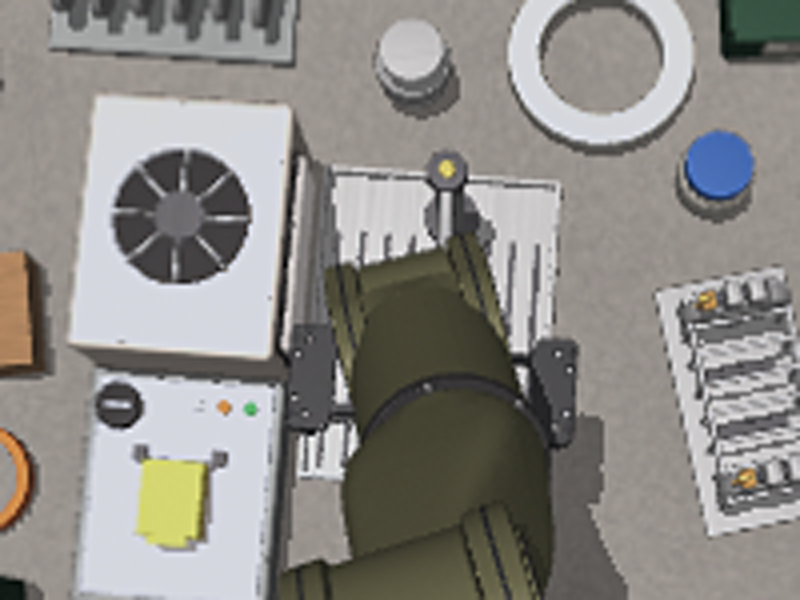

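```bash
python3 - <<'E'
from h import *
w=snap("wrist");g=cv2.cvtColor(w["img"],cv2.COLOR_RGB2GRAY).astype(float)
for v in (5,60,120,180):
    r=g[v,245:315]; print(v,r[::2].astype(int))
P=[]
im=w["img"][0:240,130:400]
L=cv2.createLineSegmentDetector().detect(cv2.cvtColor(im,cv2.COLOR_RGB2GRAY))[0][:,0]
for l in L:
    if np.hypot(l[2]-l[0],l[3]-l[1])<70: continue
    u0,v0,u1,v1=l+[130,0,130,0]
    o=[]
    for z in (.006,.165):
        a=onz(w,(u0,v0),z)[:2];b=onz(w,(u1,v1),z)[:2];d=b-a;o.append(round((np.degrees(np.arctan2(d[1],d[0]))+90)%180-90,2))
    print(np.round(l+[130,0,130,0]),o)
E
```

```text
5 [215 212 213 214 215 215 214 213 128 138 158 169 177 190 204 211 196 182
 171 161 145 117 119 132 209 214 165 130 132 129 132 134 140 205 122]
60 [216 217 212 215 215 216 215 215 138 124 142 161 172 182 197 212 211 185
 178 168 153 129 123 200 214 164 132 132 131 129 134 138 210 125 122]
120 [210 209 208 209 211 212 210 211 149 127 110 146 165 177 185 199 212 200
 184 174 163 143 119 206 209 210 160 127 127 128 129 132 121 119 164]
180 [131 126 126 125 126 125 126 127  88  69  96 116 151 167 177 185 197 201
 191 178 169 149 123 127 130 128 131 127 127 126 130  74  63 122 127]
[160. 227. 137.   0.] [np.float64(-5.59), np.float64(-5.59)]
[386.   0. 372. 153.] [np.float64(-5.54), np.float64(-5.54)]
[362. 224. 383.   0.] [np.float64(-5.63), np.float64(-5.63)]
[213.  17. 219. 156.] [np.float64(-5.62), np.float64(-5.62)]
[167.  92. 174. 162.] [np.float64(-5.31), np.float64(-5.31)]
[290.  83. 290. 158.] [np.float64(-4.6), np.float64(-4.6)]
[195. 217. 180.   1.] [np.float64(-5.62), np.float64(-5.62)]
[214. 157. 207.   1.] [np.float64(-5.58), np.float64(-5.58)]
[291.   1. 291.  82.] [np.flo
[... 549 characters left out ...]
at64(-5.69), np.float64(-5.69)]
[310.  82. 313.   1.] [np.float64(-5.33), np.float64(-5.33)]
[268.   1. 271. 222.] [np.float64(-4.33), np.float64(-4.33)]
[305. 218. 307. 147.] [np.float64(-5.3), np.float64(-5.3)]
[142.   0. 156. 142.] [np.float64(-5.56), np.float64(-5.56)]
[140. 153. 150. 238.] [np.float64(-5.55), np.float64(-5.55)]
[289. 225. 361. 226.] [np.float64(84.48), np.float64(84.48)]
[363. 230. 291. 229.] [np.float64(84.26), np.float64(84.26)]
[286. 217. 281.   1.] [np.float64(-3.43), np.float64(-3.43)]
[377. 151. 392.   1.] [np.float64(-5.55), np.float64(-5.55)]
[132.   1. 148. 159.] [np.float64(-5.61), np.float64(-5.61)]
[369. 233. 376. 157.] [np.float64(-5.63), np.float64(-5.63)]
```

send_rows([
  [[0, 0.2, 0, 0, 0, -0.17, 0.9], [0, 0, 0, 0, 0, 0, 0.9], [0, 0, 0, 0, 0, 0, 0.9], [0, 0, 0, 0, 0, 0, 0.9], [0, 0, 0, 0, 0, 0, 0.9]],
])

```text
clock: 16.77
tool_pos: [0.4938, 0.1038, 0.1916]
eef_rot: [-0.034, -0.706, 0.706, 0.037]
contact_force: [-5.9, 1.1, 4.6]
opening: 0.102
```

```bash
cat >> h.py <<'E'
def rod():
    w=snap("wrist")
    im=w["img"][0:240,240:320]
    L=cv2.createLineSegmentDetector().detect(cv2.cvtColor(im,cv2.COLOR_RGB2GRAY))[0][:,0]
    for l in L:
        if np.hypot(l[2]-l[0],l[3]-l[1])<60: continue
        u0,v0,u1,v1=l+[240,0,240,0]
        a=onz(w,(u0,v0),.165)[:2];b=onz(w,(u1,v1),.165)[:2];d=b-a
        print(np.round(l+[240,0,240,0]),round((np.degrees(np.arctan2(d[1],d[0]))+90)%180-90,2))
E
python3 - <<'E'
from h import *
plan([.4908,.106,.19],-95.5)
rod()
E
```

```text
clock 16.77
pos [0.4938 0.1038 0.1916]
zheading -95.79
tooly [-0.004  0.    -1.   ]
F [-5.9  1.1  4.6]
open 0.102
turn_y_units -0.063
rotvec_units [-0.01 -0.06  0.05]
shift_units [ 0.16  0.08 -0.09]
[264. 164. 261.   1.] -5.54
[292.   1. 292. 106.] -5.41
[310. 161. 314.   1.] -5.41
[318.  29. 316. 109.] -4.74
[269.   1. 271. 237.] -5.88
[287. 218. 282.   0.] -4.2
[292. 162. 292. 223.] -5.37
```

send_rows([
  [[0, 0, 0, 0, 0, 0, 0], [0, 0, 0, 0, 0, 0, 0], [0, 0, 0, 0, 0, 0, 0], [0, 0, 0, 0, -0.5, 0, 0], [0, 0, 0, 0, -1, 0, 0]],
])

```text
clock: 17.23
tool_pos: [0.4953, 0.1034, 0.2205]
eef_rot: [-0.035, -0.706, 0.707, 0.037]
contact_force: [0.3, 0.2, 0.4]
opening: 0.462
```

send_rows([
  [[0, 0, 0, 0, -0.8, 0, 0], [0, 0, 0, 0, -0.5, 0, 0], [0, 0, 0, 0, 0, 0, 0], [0, 0, 0, 0, 0, 0, 0], [0, 0, 0, 0, 0, 0, 0]],
])

```text
clock: 17.65
tool_pos: [0.4958, 0.1037, 0.2471]
eef_rot: [-0.036, -0.706, 0.706, 0.037]
contact_force: [0.8, -0.3, 0.6]
opening: 0.5
```

```bash
python3 - <<'E'
from h import *
plan([.447,-.145,.25],10)
w=snap("wrist");save(w,"w12")
im=w["img"][0:240,130:400]
L=cv2.createLineSegmentDetector().detect(cv2.cvtColor(im,cv2.COLOR_RGB2GRAY))[0][:,0]
for l in L:
    if np.hypot(l[2]-l[0],l[3]-l[1])<90: continue
    u0,v0,u1,v1=l+[130,0,130,0]
    a=onz(w,(u0,v0),.165)[:2];b=onz(w,(u1,v1),.165)[:2];d=b-a
    print(np.round(l+[130,0,130,0]),round((np.degrees(np.arctan2(d[1],d[0]))+90)%180-90,2))
E
```

```text
clock 17.65
pos [0.4958 0.1037 0.2471]
zheading -95.9
tooly [-0.001 -0.    -1.   ]
F [ 0.8 -0.3  0.6]
open 0.5
turn_y_units 16.166
rotvec_units [-1.000e-02  1.617e+01  0.000e+00]
shift_units [-11.82  -0.14   4.56]
[180. 211. 160.   0.] -5.57
[229. 203. 218.   1.] -5.61
[266. 149. 263.   2.] -5.55
[371.   1. 361. 148.] -5.53
[343. 202. 353.   1.] -5.62
[358. 147. 368.   1.] -5.62
[290.  86. 290. 202.] -5.33
[246.   1. 250. 122.] -5.58
[210. 202. 196.   1.] -5.59
[246. 152. 241.   1.] -5.62
[313.   7. 310. 128.] -5.52
[325. 151. 331.   1.] -5.66
[306. 153. 308.  11.] -5.47
[336.   1. 330. 152.] -5.58
[358.   1. 350. 149.] -5.6
[271.   1. 273. 223.] -5.53
[286. 229. 281.   1.] -4.36
[155. 139. 139.   0.] -5.62
[163.   0. 176. 136.] -5.57
[365. 143. 375.   1.] -5.54
[155.   1. 171. 153.] -5.6
[150.  46. 160. 141.] -5.61
```

View pics/w12.png

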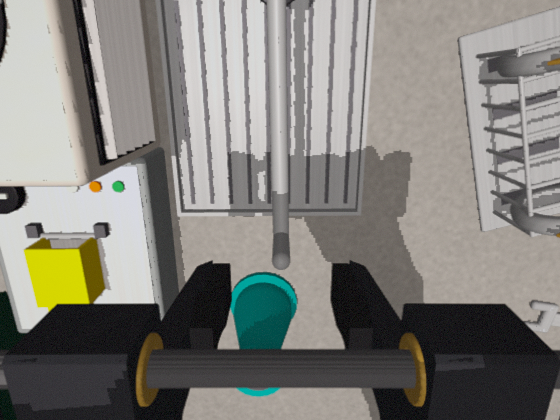

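send_rows([
  [[0, -0.96, 0, 0.52, 0, 0.35, 0], [0, -0.96, 0, 0.52, 0, 0.35, 0], [0, -0.96, 0, 0.52, 0, 0.35, 0], [0, -0.96, 0, 0.52, 0, 0.35, 0], [0, -0.96, 0, 0.52, 0, 0.35, 0]],
])

```text
clock: 18.12
tool_pos: [0.4451, 0.0662, 0.2469]
eef_rot: [0.101, -0.7, 0.7, -0.1]
contact_force: [-0.1, 0.0, 0.1]
opening: 0.498
```

send_rows([
  [[0, -0.96, 0, 0.52, 0, 0.35, 0], [0, -0.96, 0, 0.52, 0, 0.35, 0], [0, -0.96, 0, 0.52, 0, 0.35, 0], [0, -0.96, 0, 0.52, 0, 0.35, 0], [0, -0.96, 0, 0.52, 0, 0.35, 0]],
])

```text
clock: 18.53
tool_pos: [0.413, 0.0126, 0.247]
eef_rot: [-0.233, 0.668, -0.668, 0.232]
contact_force: [0.6, -1.0, -0.6]
opening: 0.499
```

send_rows([
  [[0, -0.96, 0, 0.52, 0, 0.35, 0], [0, -0.96, 0, 0.52, 0, 0.35, 0], [0, -0.96, 0, 0.52, 0, 0.35, 0], [0, -0.96, 0, 0.52, 0, 0.35, 0], [0, -0.96, 0, 0.52, 0, 0.35, 0]],
])

```text
clock: 18.95
tool_pos: [0.4033, -0.049, 0.2471]
eef_rot: [-0.356, 0.612, -0.611, 0.355]
contact_force: [-0.1, 0.2, -0.2]
opening: 0.503
```

send_rows([
  [[0, -0.96, 0, 0.52, 0, 0.35, 0], [0, -0.96, 0, 0.52, 0, 0.35, 0], [0, -0.96, 0, 0.52, 0, 0.35, 0], [0, -0.96, 0, 0.52, 0, 0.35, 0], [0, -0.96, 0, 0.52, 0, 0.35, 0]],
])

```text
clock: 19.37
tool_pos: [0.4173, -0.1099, 0.247]
eef_rot: [-0.466, 0.533, -0.532, 0.465]
contact_force: [-0.3, -0.8, -0.2]
opening: 0.502
```

```bash
python3 - <<'E'
from h import *
plan([.447,-.151,.2],10)
print(get_state()["q"])
w=snap("wrist");save(w,"w13")
E
```

```text
clock 19.37
pos [ 0.4173 -0.1099  0.247 ]
zheading -7.7
tooly [-0.002  0.    -1.   ]
F [-0.3 -0.8 -0.2]
open 0.502
turn_y_units -3.862
rotvec_units [ 0.02 -3.86 -0.01]
shift_units [2.28 2.35 1.11]
[ 0.43578228  0.47809864 -0.42070975  2.11834071  0.33375179  0.60943406
 -0.35406645]
```

View pics/w13.png

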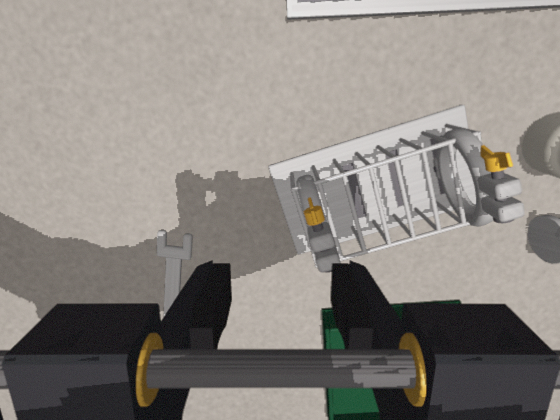

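send_rows([
  [[0, -0.96, 0, 0.4, 0.4, 0.35, 0], [0, -0.96, 0, 0.45, 0.4, 0.3, 0], [0, -0.96, 0, 0.5, 0.4, 0.2, 0], [0, -0.96, 0, 0.5, 0.4, 0.2, 0], [0, 0, 0, 0.3, 0.2, 0.2, 0]],
])

```text
clock: 19.83
tool_pos: [0.4423, -0.1528, 0.2102]
eef_rot: [0.541, -0.457, 0.455, -0.54]
contact_force: [0.5, -0.2, 0.1]
opening: 0.502
```

send_rows([
  [[0, 0, 0, 0, 0, 0, 0], [0, 0, 0, 0, 0, 0, 0], [0, 0, 0, 0, 0, 0, 0], [0, 0, 0, 0, 0, 0, 0], [0, 0, 0, 0, 0, 0, 0]],
])

```text
clock: 20.25
tool_pos: [0.4431, -0.1516, 0.2121]
eef_rot: [-0.54, 0.456, -0.456, 0.541]
contact_force: [0.8, -0.6, 1.1]
opening: 0.499
```

```bash
python3 - <<'E'
from h import *
plan([.447,-.151,.2],10)
w=snap("wrist");save(w,"w14")
g=cv2.cvtColor(w["img"],cv2.COLOR_RGB2GRAY)
L=cv2.createLineSegmentDetector().detect(g[:260])[0][:,0]
for l in L:
    if np.hypot(l[2]-l[0],l[3]-l[1])<60: continue
    a=onz(w,l[:2],.006)[:2];b=onz(w,l[2:],.006)[:2];d=b-a
    print(np.round(l),round((np.degrees(np.arctan2(d[1],d[0]))+90)%180-90,2))
E
```

```text
clock 20.25
pos [ 0.4431 -0.1516  0.2121]
zheading 9.71
tooly [ 0.001 -0.    -1.   ]
F [ 0.8 -0.6  1.1]
open 0.499
turn_y_units -0.062
rotvec_units [-0.01 -0.06  0.  ]
shift_units [0.   0.61 0.2 ]
[414. 223. 424. 148.] -80.32
[464.  -0. 559.  30.] -5.53
[458. 143. 294. 145.] 10.21
[387. 149. 380. 238.] -79.83
[419. 149. 409. 238.] -80.09
[558.  37. 432.  -2.] -5.55
[471. 119. 248. 120.] 10.05
[376. 242. 441. 242.] 9.92
```

View pics/w14.png

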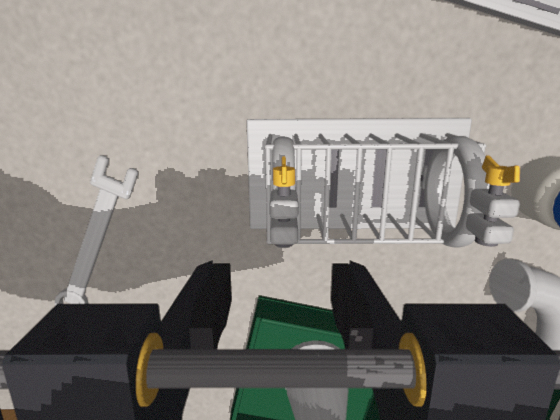

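```bash
python3 - <<'E'
from h import *
w=snap("wrist")
for p in [(284,173),(285,198),(285,207),(285,232),(285,245)]: print(p,onz(w,p,.128)[:2])
for p in [(494,205),(493,230)]: print(p,onz(w,p,.128)[:2])
a,b=[onz(w,p,.006)[:2] for p in [(248,119.5),(471,119)]];print(a,b,np.linalg.norm(a-b))
c=np.radians(10.05);ex=np.array([np.cos(c),np.sin(c)]);ey=np.array([-ex[1],ex[0]])
m=(a+b)/2-ey*.0525;print("centre",m,m-ex*.0675,m+ex*.0675)
E
```

```text
(284, 173) [ 0.43971208 -0.12013893]
(285, 198) [ 0.44297398 -0.13528263]
(285, 207) [ 0.44396779 -0.14093967]
(285, 232) [ 0.44681468 -0.15714623]
(285, 245) [ 0.44834716 -0.16587098]
(494, 205) [ 0.56868248 -0.11818637]
(493, 230) [ 0.57375869 -0.13387235]
[ 0.4058629 -0.1059082] [ 0.59961723 -0.0724143 ] 0.19662803600691378
centre [ 0.51190171 -0.14085568] [ 0.44543744 -0.15263494] [ 0.57836598 -0.12907642]
```

send_rows([
  [[0, 0, 0, 0, 0.95, 0.12, 0], [0, 0, 0, 0, 1, 0, 0], [0, 0, 0, 0, 1, 0, 0], [0, 0, 0, 0, 1, 0, 0], [0, 0, 0, 0, 0.8, 0, 0]],
], force=40)

```text
clock: 20.77
tool_pos: [0.4453, -0.1516, 0.1157]
eef_rot: [0.54, -0.456, 0.456, -0.54]
contact_force: [0.1, 0.5, 0.3]
opening: 0.5
```

send_rows([
  [[0, 0, 0, 0, 0.1, 0, 0], [0, 0, 0, 0, 0, 0, 0], [0, 0, 0, 0, 0, 0, 0.9], [0, 0, 0, 0, 0, 0, 0.9], [0, 0, 0, 0, 0, 0, 0.9]],
])

```text
clock: 21.18
tool_pos: [0.4461, -0.1519, 0.1157]
eef_rot: [-0.54, 0.455, -0.457, 0.541]
contact_force: [0.2, 0.5, 0.3]
opening: 0.295
```

send_rows([
  [[0, 0, 0, 0, 0, 0, 0.9], [0, 0, 0, 0, 0, 0, 0.9], [0, 0, 0, 0, 0, 0, 0.9], [0, 0, 0, 0, 0, 0, 0.9], [0, 0, 0, 0, 0, 0, 0.9]],
])

```text
clock: 21.6
tool_pos: [0.4458, -0.152, 0.1154]
eef_rot: [-0.54, 0.456, -0.456, 0.541]
contact_force: [-1.1, 0.2, 5.8]
opening: 0.203
```

```bash
python3 - <<'E'
from h import *
plan([.447,-.151,.113],10)
w=snap("wrist");save(w,"w15")
w=snap("scene");save(w,"s15",(170,80,370,230),4)
E
```

```text
clock 21.6
pos [ 0.4458 -0.152   0.1154]
zheading 9.68
tooly [ 0.001 -0.001 -1.   ]
F [-1.1  0.2  5.8]
open 0.203
turn_y_units -0.069
rotvec_units [-0.01 -0.07  0.01]
shift_units [-0.04  0.12  0.07]
```

View pics/w15.png

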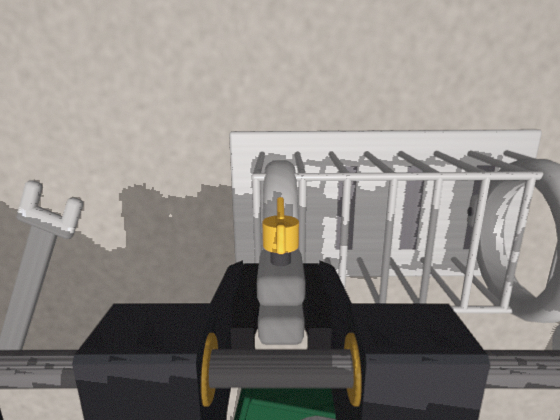

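View pics/s15.png

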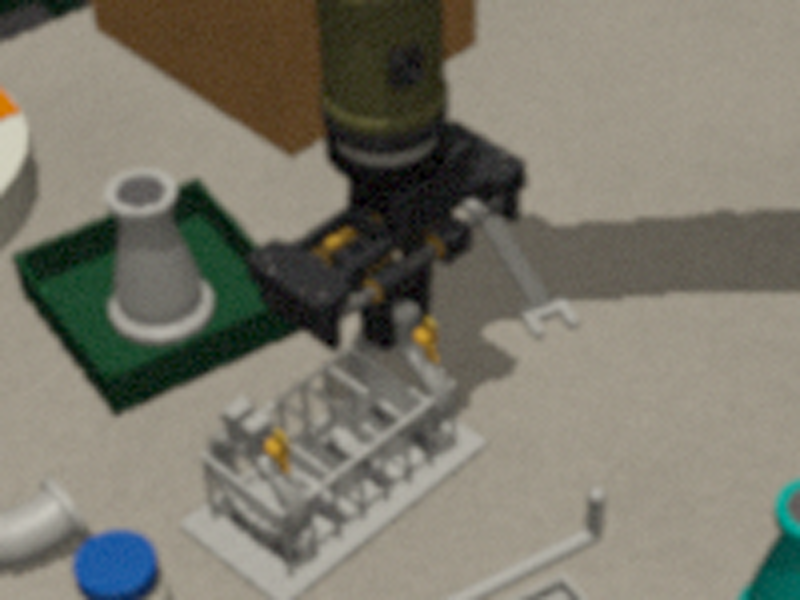

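send_rows([
  [[0, 0, 0, 0, -0.3, 0, 0.9], [0, 0, 0, 0, -0.6, 0, 0.9], [0, 0, 0, 0, -0.9, 0, 0.9], [0, 0, 0, 0, -1, 0, 0.9], [0, 0, 0, 0, -1, 0, 0.9]],
])

```text
clock: 22.12
tool_pos: [0.4447, -0.1516, 0.1915]
eef_rot: [0.541, -0.456, 0.455, -0.54]
contact_force: [0.3, -0.2, -2.9]
opening: 0.202
```

send_rows([
  [[0, 0, 0, 0, -1, 0, 0.9], [0, 0, 0, 0, -1, 0, 0.9], [0, 0, 0, 0, -0.8, 0, 0.9], [0, 0, 0, 0, 0, 0, 0.9], [0, 0, 0, 0, 0, 0, 0.9]],
])

```text
clock: 22.53
tool_pos: [0.4453, -0.152, 0.247]
eef_rot: [-0.54, 0.456, -0.456, 0.54]
contact_force: [0.7, 0.7, -3.1]
opening: 0.198
```

```bash
python3 - <<'E'
from h import *
plan([.446,.108,.239],-5.5)
w=snap("scene");save(w,"s16",(170,80,370,230),4)
E
```

```text
clock 22.53
pos [ 0.4453 -0.152   0.247 ]
zheading 9.67
tooly [ 0.001 -0.    -1.   ]
F [ 0.7  0.7 -3.1]
open 0.198
turn_y_units 3.31
rotvec_units [-0.01  3.31  0.01]
shift_units [-12.94   0.4   -1.21]
```

View pics/s16.png

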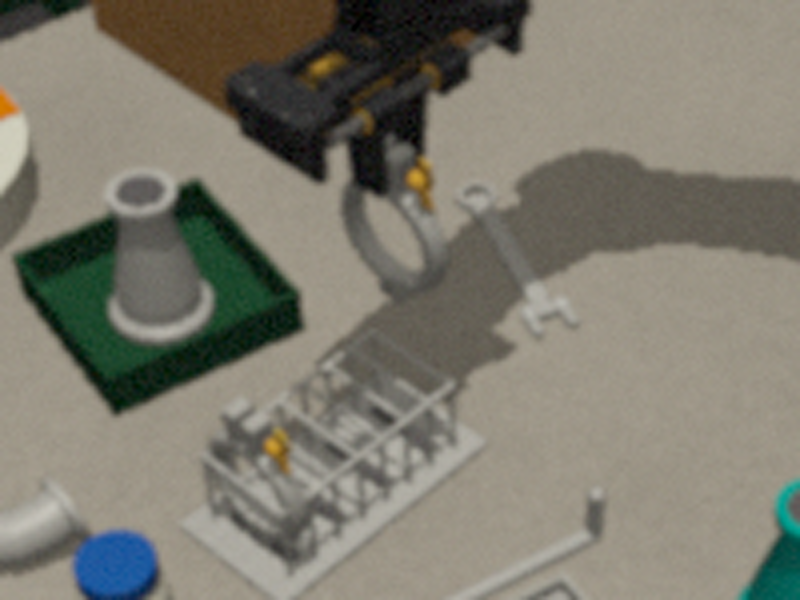

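send_rows([
  [[0, 0.83, 0, -0.8, 0, -0.3, 0.9], [0, 0.83, 0, -0.9, 0, -0.2, 0.9], [0, 0.83, 0, -0.95, 0, -0.2, 0.9], [0, 0.83, 0, -0.95, 0, -0.15, 0.9], [0, 0, 0, -0.95, 0, -0.1, 0.9]],
])

```text
clock: 23.0
tool_pos: [0.4219, -0.0619, 0.2454]
eef_rot: [-0.476, 0.525, -0.523, 0.473]
contact_force: [0.1, 0.6, -3.5]
opening: 0.2
```

send_rows([
  [[0, 0, 0, -0.95, 0, -0.1, 0.9], [0, 0, 0, -0.95, 0, -0.1, 0.9], [0, 0, 0, -0.95, 0, -0.1, 0.9], [0, 0, 0, -0.95, 0, -0.1, 0.9], [0, 0, 0, -0.95, 0, -0.1, 0.9]],
])

```text
clock: 23.42
tool_pos: [0.4218, 0.0338, 0.2454]
eef_rot: [-0.476, 0.524, -0.523, 0.474]
contact_force: [1.1, 0.2, -3.0]
opening: 0.198
```

```bash
python3 - <<'E'
from h import *
plan([.446,.108,.239],-5.5)
E
```

```text
clock 23.42
pos [0.4218 0.0338 0.2454]
zheading -5.5
tooly [-0.003 -0.001 -1.   ]
F [ 1.1  0.2 -3. ]
open 0.198
turn_y_units -0.0
rotvec_units [0.04 0.   0.01]
shift_units [-3.81  0.32  0.85]
```

send_rows([
  [[0, 0, 0, -0.9, 0.1, 0.2, 0.9], [0, 0, 0, -0.9, 0.1, 0.2, 0.9], [0, 0, 0, -0.9, 0.1, 0.2, 0.9], [0, 0, 0, -0.85, 0, 0.2, 0.9], [0, 0, 0, -0.2, 0, 0, 0.9]],
])

```text
clock: 23.83
tool_pos: [0.4464, 0.1093, 0.2396]
eef_rot: [-0.476, 0.523, -0.522, 0.477]
contact_force: [-0.0, 0.4, -1.4]
opening: 0.201
```

send_rows([
  [[0, 0, 0, 0, 0, 0, 0.9], [0, 0, 0, 0, 0, 0, 0.9], [0, 0, 0, 0, 0, 0, 0.9], [0, 0, 0, 0, 0, 0, 0.9], [0, 0, 0, 0, 0, 0, 0.9]],
])

```text
clock: 24.25
tool_pos: [0.4458, 0.105, 0.2406]
eef_rot: [0.475, -0.524, 0.524, -0.475]
contact_force: [-0.0, -0.5, -1.8]
opening: 0.201
```

```bash
python3 - <<'E'
from h import *
plan([.446,.108,.239],-5.5)
w=snap("scene");save(w,"s17",(230,160,430,310),4)
w=snap("wrist");save(w,"w17")
E
```

```text
clock 24.25
pos [0.4458 0.105  0.2406]
zheading -5.61
tooly [-0.    -0.001 -1.   ]
F [-0.  -0.5 -1.8]
open 0.201
turn_y_units -0.024
rotvec_units [ 0.   -0.02  0.01]
shift_units [-0.15  0.08 -0.01]
```

View pics/s17.png

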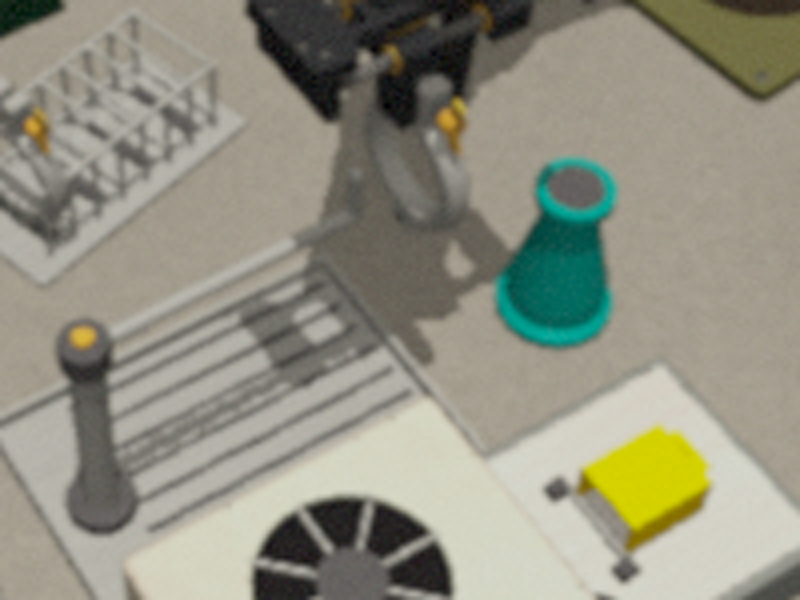

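View pics/w17.png

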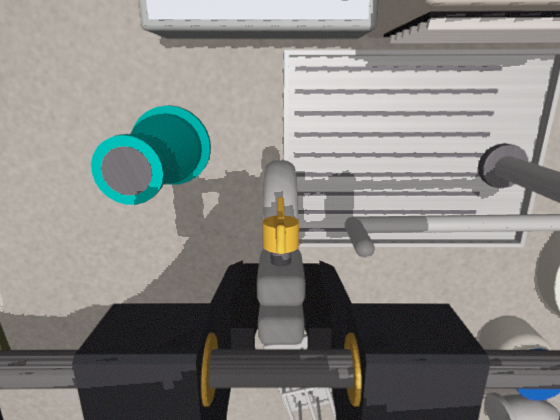

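```bash
python3 - <<'E'
from h import *
w=snap("wrist");s=snap("scene")
SA=lambda u,v:(230+(u+.5)/4-.5,160+(v+.5)/4-.5)
print(onz(w,(366,244),.203), tri([(w,(366,244)),(s,SA(356,174))]))
for p in [(400,223),(540,223)]: print(onz(w,p,.165))
X=[.446,.107,.1835];print(proj(s,[X])); print(proj(w,[[.491,.104,.203],[.491,.106,.203]]))
E
```

```text
[0.4890199  0.10793117 0.203     ] (array([0.49010073, 0.10515429, 0.19860977]), [np.float64(0.0006639090465125924), np.float64(0.000663909046512526)])
[0.5171726  0.10183783 0.165     ]
[0.59920004 0.09394807 0.165     ]
[[334.05013906 199.21499749]]
[[370.18007273 250.84980266]
 [370.09521871 247.19860799]]
```

send_rows([
  [[0, 0, 0, -0.12, 0.05, 0.3, 0.9], [0, 0, 0, 0, 0, 0.5, 0.9], [0, 0, 0, 0, 0, 0.6, 0.9], [0, 0, 0, 0, 0, 0.6, 0.9], [0, 0, 0, 0, 0, 0.6, 0.9]],
])

```text
clock: 24.87
tool_pos: [0.4991, 0.1036, 0.2397]
eef_rot: [0.475, -0.523, 0.524, -0.475]
contact_force: [-0.6, 0.3, -3.6]
opening: 0.202
```

```bash
python3 - <<'E'
from h import *
plan([.6003,.0938,.239],-5.5)
w=snap("scene");save(w,"s18",(230,160,430,310),4)
E
```

```text
clock 24.87
pos [0.4991 0.1036 0.2397]
zheading -5.52
tooly [ 0.  0. -1.]
F [-0.6  0.3 -3.6]
open 0.202
turn_y_units -0.005
rotvec_units [-0.   -0.01 -0.  ]
shift_units [0.   0.03 5.08]
```

View pics/s18.png

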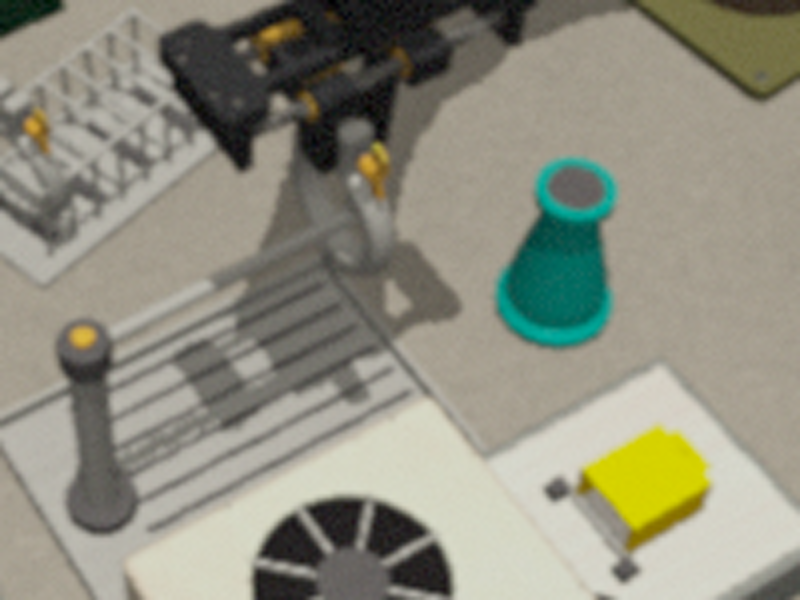

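Threaded. Slide on to the inner place.

send_rows([
  [[0, 0, 0, 0, 0, 0.8, 0.9], [0, 0, 0, 0, 0, 1, 0.9], [0, 0, 0, 0, 0, 1, 0.9], [0, 0, 0, 0, 0, 1, 0.9], [0, 0, 0, 0, 0, 1, 0.9]],
])

```text
clock: 25.33
tool_pos: [0.5943, 0.0942, 0.2395]
eef_rot: [-0.476, 0.524, -0.523, 0.475]
contact_force: [0.2, 0.0, -4.2]
opening: 0.197
```

send_rows([
  [[0, 0, 0, 0, 0.4, 0.25, 0.9], [0, 0, 0, 0, 0.6, 0, 0.9], [0, 0, 0, 0, 0.5, 0, 0.9], [0, 0, 0, 0, 0.3, 0, 0.9], [0, 0, 0, 0, 0, 0, 0.9]],
])

```text
clock: 25.75
tool_pos: [0.5966, 0.0936, 0.2018]
eef_rot: [-0.477, 0.524, -0.523, 0.474]
contact_force: [-0.4, -0.0, -2.4]
opening: 0.2
```

```bash
python3 - <<'E'
from h import *
plan([.6003,.0938,.1954],-5.5)
w=snap("scene");save(w,"s19",(230,160,430,310),4)
E
```

```text
clock 25.75
pos [0.5966 0.0936 0.2018]
zheading -5.47
tooly [-0.004 -0.001 -1.   ]
F [-0.4 -0.  -2.4]
open 0.2
turn_y_units 0.006
rotvec_units [0.05 0.01 0.02]
shift_units [-0.03  0.32  0.18]
```

View pics/s19.png

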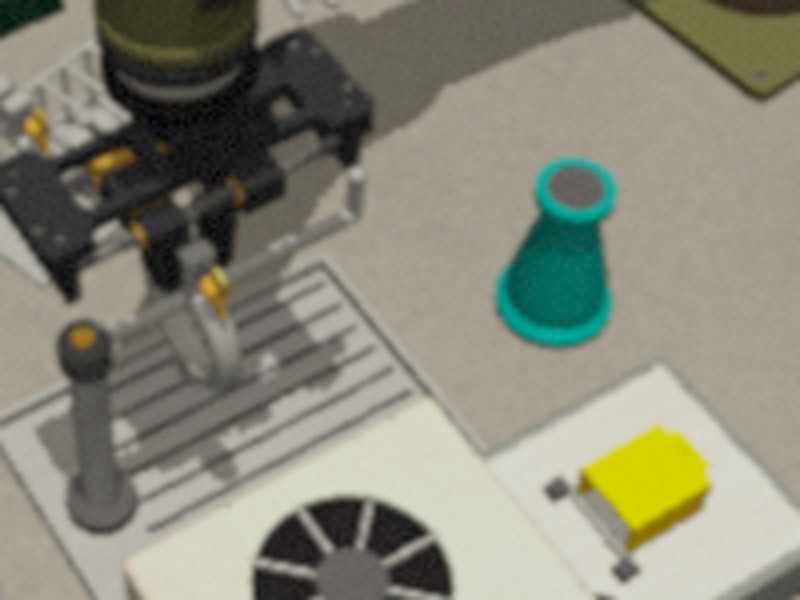

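Lower the last 6 mm gently.

send_rows([
  [[0, 0, 0, 0, 0.1, 0, 0.9], [0, 0, 0, 0, 0.1, 0, 0.9], [0, 0, 0, 0, 0.05, 0, 0.9], [0, 0, 0, 0, 0, 0, 0.9], [0, 0, 0, 0, 0, 0, 0.9]],
])

```text
clock: 26.22
tool_pos: [0.5987, 0.0938, 0.1989]
eef_rot: [0.475, -0.523, 0.524, -0.475]
contact_force: [0.3, 0.9, -3.0]
opening: 0.196
```

send_rows([
  [[0, 0, 0, 0, 0.1, 0, 0.9], [0, 0, 0, 0, 0.05, 0, 0.9], [0, 0, 0, 0, 0.05, 0, 0.9], [0, 0, 0, 0, 0, 0, 0.9], [0, 0, 0, 0, 0, 0, 0.9]],
])

```text
clock: 26.63
tool_pos: [0.5987, 0.0938, 0.1953]
eef_rot: [0.475, -0.523, 0.524, -0.475]
contact_force: [-2.5, -1.3, 5.0]
opening: 0.201
```

send_rows([
  [[0, 0, 0, 0, -0.05, 0, 0.4], [0, 0, 0, 0, 0, 0, 0.2], [0, 0, 0, 0, 0, 0, 0], [0, 0, 0, 0, 0, 0, 0], [0, 0, 0, 0, 0, 0, 0]],
])

```text
clock: 27.05
tool_pos: [0.5987, 0.0938, 0.1956]
eef_rot: [0.475, -0.523, 0.524, -0.475]
contact_force: [0.2, 0.1, 0.1]
opening: 0.496
```

send_rows([
  [[0, 0, 0, 0, -0.4, 0, 0], [0, 0, 0, 0, -0.8, 0, 0], [0, 0, 0, 0, -0.9, 0, 0], [0, 0, 0, 0, -0.6, 0, 0], [0, 0, 0, 0, 0, 0, 0]],
])

```text
clock: 27.47
tool_pos: [0.6003, 0.0945, 0.2529]
eef_rot: [0.473, -0.523, 0.525, -0.477]
contact_force: [0.6, 0.7, 1.1]
opening: 0.506
```

```bash
python3 - <<'E'
from h import *
plan([.579,-.129,.25],10)
w=snap("wrist");save(w,"w20")
w=snap("scene");save(w,"s20",(230,160,430,310),4)
E
```

```text
clock 27.47
pos [0.6003 0.0945 0.2529]
zheading -5.54
tooly [ 0.006  0.002 -1.   ]
F [0.6 0.7 1.1]
open 0.506
turn_y_units -3.39
rotvec_units [-0.07 -3.39 -0.02]
shift_units [10.82  0.14 -2.99]
```

View pics/s20.png

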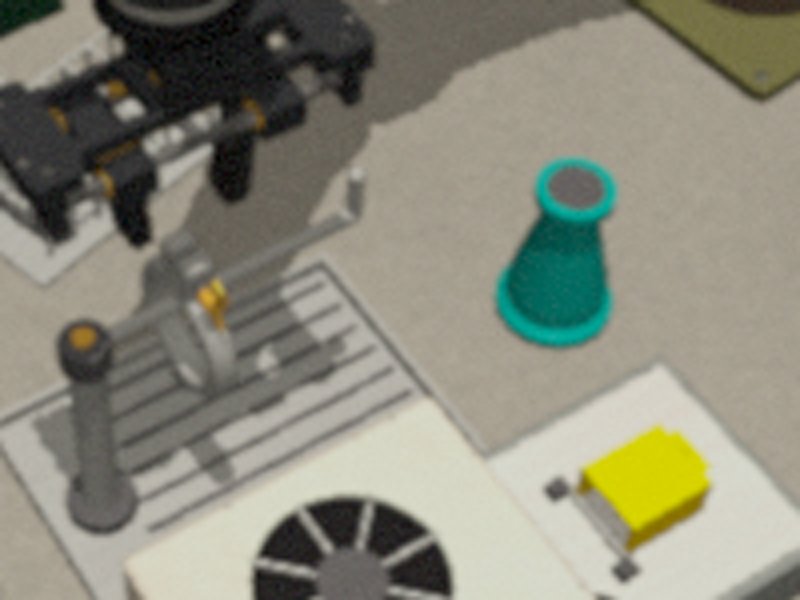

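View pics/w20.png

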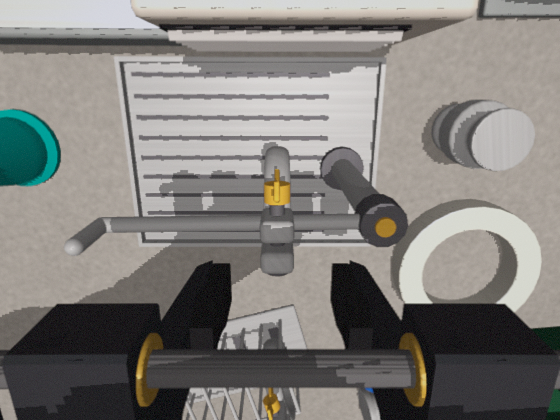

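send_rows([
  [[0, -0.85, 0, 0.9, 0, 0, 0], [0, -0.85, 0, 0.95, 0, -0.05, 0], [0, -0.85, 0, 0.95, 0, -0.1, 0], [0, -0.85, 0, 0.95, 0, -0.2, 0], [0, 0, 0, 0.95, 0, -0.25, 0]],
])

```text
clock: 27.98
tool_pos: [0.5896, -0.0021, 0.2484]
eef_rot: [0.543, -0.454, 0.453, -0.542]
contact_force: [0.6, -0.5, -0.7]
opening: 0.501
```

send_rows([
  [[0, 0, 0, 0.95, -0.05, -0.25, 0], [0, 0, 0, 0.95, 0, -0.25, 0], [0, 0, 0, 0.95, 0, -0.25, 0], [0, 0, 0, 0.95, 0, -0.25, 0], [0, 0, 0, 0.95, 0, -0.25, 0]],
])

```text
clock: 28.4
tool_pos: [0.5816, -0.1, 0.2495]
eef_rot: [0.542, -0.455, 0.454, -0.541]
contact_force: [0.2, -0.5, 0.4]
opening: 0.499
```

```bash
python3 - <<'E'
from h import *
plan([.579,-.129,.215],10)
E
```

```text
clock 28.4
pos [ 0.5816 -0.1     0.2495]
zheading 10.07
tooly [-0.002  0.    -1.   ]
F [ 0.2 -0.5  0.4]
open 0.499
turn_y_units 0.015
rotvec_units [ 0.03  0.01 -0.01]
shift_units [ 1.41  1.73 -0.38]
```

send_rows([
  [[0, 0, 0, 0.5, 0.7, -0.15, 0], [0, 0, 0, 0.5, 0.7, -0.15, 0], [0, 0, 0, 0.2, 0.3, -0.05, 0], [0, 0, 0, 0, 0, 0, 0], [0, 0, 0, 0, 0, 0, 0]],
])

```text
clock: 28.82
tool_pos: [0.5796, -0.1232, 0.2162]
eef_rot: [0.542, -0.455, 0.454, -0.542]
contact_force: [0.1, -0.0, -0.4]
opening: 0.501
```

```bash
python3 - <<'E'
from h import *
plan([.579,-.129,.1155],10)
w=snap("wrist");save(w,"w21")
E
```

```text
clock 28.82
pos [ 0.5796 -0.1232  0.2162]
zheading 10.08
tooly [-0.001  0.001 -1.   ]
F [ 0.1 -0.  -0.4]
open 0.501
turn_y_units 0.018
rotvec_units [ 0.01  0.02 -0.01]
shift_units [ 0.28  5.03 -0.08]
```

View pics/w21.png

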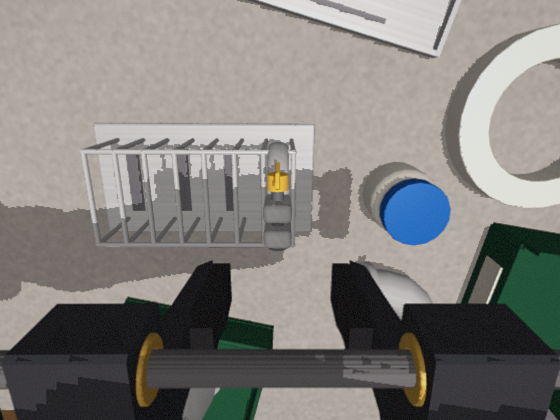

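send_rows([
  [[0, 0, 0, 0.22, 0.9, -0.07, 0], [0, 0, 0, 0, 1, 0, 0], [0, 0, 0, 0, 1, 0, 0], [0, 0, 0, 0, 1, 0, 0], [0, 0, 0, 0, 0.9, 0, 0]],
])

```text
clock: 29.28
tool_pos: [0.58, -0.127, 0.1206]
eef_rot: [-0.542, 0.453, -0.454, 0.543]
contact_force: [-0.2, -1.1, 0.1]
opening: 0.497
```

send_rows([
  [[0, 0, 0, 0, 0.15, 0, 0], [0, 0, 0, 0, 0, 0, 0], [0, 0, 0, 0, 0, 0, 0.9], [0, 0, 0, 0, 0, 0, 0.9], [0, 0, 0, 0, 0, 0, 0.9]],
])

```text
clock: 29.7
tool_pos: [0.5801, -0.1283, 0.1191]
eef_rot: [-0.541, 0.453, -0.455, 0.542]
contact_force: [0.6, 0.2, -0.8]
opening: 0.297
```

send_rows([
  [[0, 0, 0, 0, 0, 0, 0.9], [0, 0, 0, 0, 0, 0, 0.9], [0, 0, 0, 0, 0, 0, 0.9], [0, 0, 0, 0, 0, 0, 0.9], [0, 0, 0, 0, 0, 0, 0.9]],
])

```text
clock: 30.12
tool_pos: [0.5795, -0.1285, 0.1186]
eef_rot: [-0.542, 0.454, -0.455, 0.542]
contact_force: [-1.3, 0.1, 5.9]
opening: 0.202
```

```bash
python3 - <<'E'
from h import *
plan([.579,-.129,.1155],10)
w=snap("wrist");save(w,"w22")
E
```

```text
clock 30.12
pos [ 0.5795 -0.1285  0.1186]
zheading 10.05
tooly [ 0.001 -0.001 -1.   ]
F [-1.3  0.1  5.9]
open 0.202
turn_y_units 0.011
rotvec_units [-0.01  0.01  0.01]
shift_units [ 0.02  0.15 -0.03]
```

View pics/w22.png

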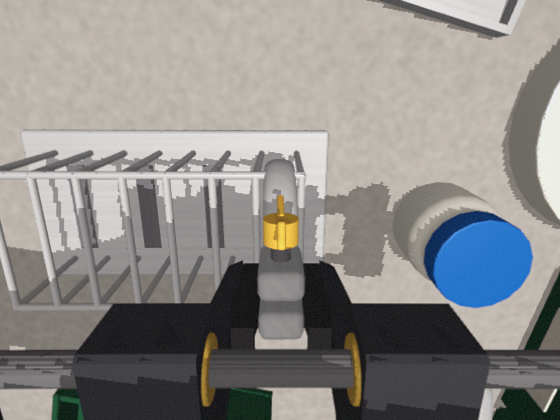

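send_rows([
  [[0, 0, 0, 0, -0.3, 0, 0.9], [0, 0, 0, 0, -0.7, 0, 0.9], [0, 0, 0, 0, -1, 0, 0.9], [0, 0, 0, 0, -1, 0, 0.9], [0, 0, 0, 0, -1, 0, 0.9]],
])

```text
clock: 30.58
tool_pos: [0.5786, -0.1283, 0.1983]
eef_rot: [0.542, -0.455, 0.454, -0.542]
contact_force: [0.7, 0.4, -2.9]
opening: 0.197
```

send_rows([
  [[0, 0, 0, 0, -1, 0, 0.9], [0, 0.83, 0, -0.7, -0.5, -0.68, 0.9], [0, 0.83, 0, -0.65, -0.5, -0.72, 0.9], [0, 0.83, 0, -0.6, -0.5, -0.76, 0.9], [0, 0.83, 0, -0.55, 0, -0.8, 0.9]],
])

```text
clock: 31.0
tool_pos: [0.5162, -0.0824, 0.2493]
eef_rot: [0.475, -0.522, 0.523, -0.477]
contact_force: [0.5, -0.1, -2.5]
opening: 0.197
```

send_rows([
  [[0, 0, 0, -0.49, 0, -0.84, 0.9], [0, 0, 0, -0.49, 0, -0.84, 0.9], [0, 0, 0, -0.49, 0, -0.84, 0.9], [0, 0, 0, -0.49, 0, -0.84, 0.9], [0, 0, 0, -0.49, 0, -0.84, 0.9]],
])

```text
clock: 31.42
tool_pos: [0.4358, -0.0261, 0.2478]
eef_rot: [-0.477, 0.522, -0.522, 0.477]
contact_force: [-0.7, -0.4, -2.0]
opening: 0.203
```

```bash
python3 - <<'E'
from h import *
plan([.446,.1087,.242],-5.5)
E
```

```text
clock 31.42
pos [ 0.4358 -0.0261  0.2478]
zheading -5.15
tooly [-0.  0. -1.]
F [-0.7 -0.4 -2. ]
open 0.203
turn_y_units 0.076
rotvec_units [0.   0.08 0.  ]
shift_units [-6.76  0.29 -0.14]
```

send_rows([
  [[0, 0.08, 0, -0.95, 0.1, -0.1, 0.9], [0, 0, 0, -0.95, 0.1, -0.1, 0.9], [0, 0, 0, -0.95, 0.1, 0, 0.9], [0, 0, 0, -0.95, 0, 0, 0.9], [0, 0, 0, -0.95, 0, 0, 0.9]],
])

```text
clock: 31.83
tool_pos: [0.4416, 0.0692, 0.2417]
eef_rot: [-0.476, 0.524, -0.523, 0.475]
contact_force: [0.7, -0.6, -2.9]
opening: 0.202
```

send_rows([
  [[0, 0, 0, -0.95, 0, 0, 0.9], [0, 0, 0, -0.9, 0, 0, 0.9], [0, 0, 0, 0, 0, 0, 0.9], [0, 0, 0, 0, 0, 0, 0.9], [0, 0, 0, 0, 0, 0, 0.9]],
])

```text
clock: 32.25
tool_pos: [0.4451, 0.1042, 0.2415]
eef_rot: [0.476, -0.524, 0.524, -0.475]
contact_force: [-0.5, 0.1, -2.7]
opening: 0.2
```

```bash
python3 - <<'E'
from h import *
plan([.5456,.0991,.242],-5.5)
w=snap("scene");save(w,"s23",(230,160,430,310),4)
w=snap("wrist");save(w,"w23")
print(onz(w,(366,244),.203))
E
```

```text
clock 32.25
pos [0.4451 0.1042 0.2415]
zheading -5.55
tooly [-0.001 -0.001 -1.   ]
F [-0.5  0.1 -2.7]
open 0.2
turn_y_units -0.012
rotvec_units [ 0.01 -0.01  0.02]
shift_units [-0.23 -0.02  5.03]
[0.48829428 0.10591203 0.203     ]
```

View pics/s23.png

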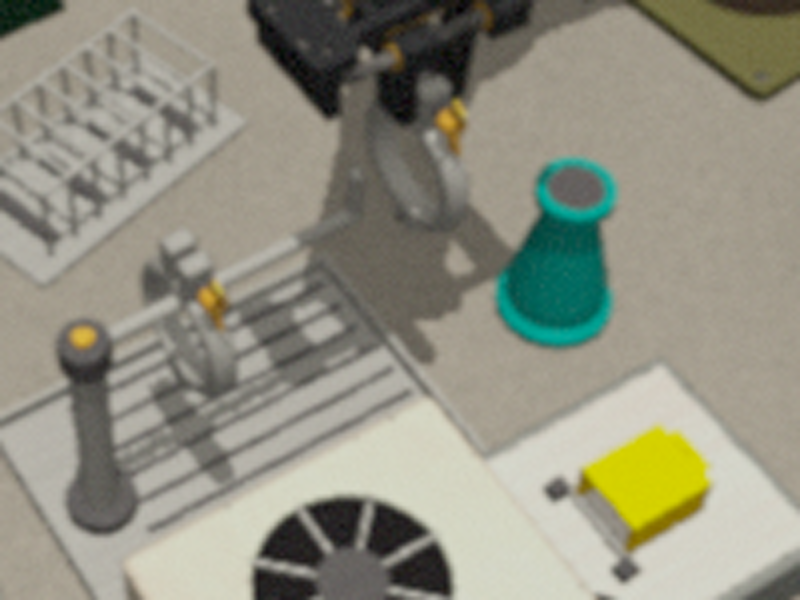

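View pics/w23.png

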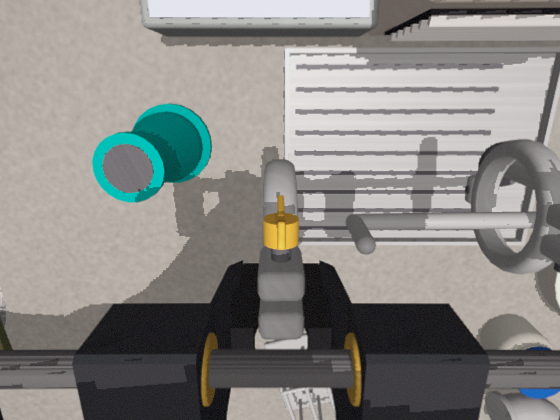

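send_rows([
  [[0, 0, 0, -0.22, 0, 0.3, 0.9], [0, 0, 0, 0, 0, 0.5, 0.9], [0, 0, 0, 0, 0, 0.6, 0.9], [0, 0, 0, 0, 0, 0.6, 0.9], [0, 0, 0, 0, 0, 0.6, 0.9]],
])

```text
clock: 32.77
tool_pos: [0.4988, 0.1041, 0.2417]
eef_rot: [0.475, -0.524, 0.524, -0.475]
contact_force: [-0.1, -0.5, -3.6]
opening: 0.2
```

send_rows([
  [[0, 0, 0, 0, 0, 0.7, 0.9], [0, 0, 0, 0, 0, 0.8, 0.9], [0, 0, 0, 0, 0, 0.7, 0.9], [0, 0, 0, 0, 0, 0.2, 0.9], [0, 0, 0, 0, 0, 0, 0.9]],
])

```text
clock: 33.18
tool_pos: [0.5466, 0.0993, 0.2414]
eef_rot: [0.475, -0.524, 0.524, -0.475]
contact_force: [-0.6, -0.1, -3.0]
opening: 0.201
```

send_rows([
  [[0, 0, 0, 0, 0.4, 0, 0.9], [0, 0, 0, 0, 0.6, 0, 0.9], [0, 0, 0, 0, 0.5, 0, 0.9], [0, 0, 0, 0, 0.3, 0, 0.9], [0, 0, 0, 0, 0, 0, 0.9]],
])

```text
clock: 33.6
tool_pos: [0.5439, 0.0997, 0.204]
eef_rot: [-0.477, 0.524, -0.523, 0.474]
contact_force: [-0.3, -0.4, -2.2]
opening: 0.199
```

```bash
python3 - <<'E'
from h import *
plan([.5456,.0991,.1986],-5.5)
w=snap("scene");save(w,"s24",(230,160,430,310),4)
E
```

```text
clock 33.6
pos [0.5439 0.0997 0.204 ]
zheading -5.48
tooly [-0.004 -0.001 -1.   ]
F [-0.3 -0.4 -2.2]
open 0.199
turn_y_units 0.003
rotvec_units [0.04 0.   0.02]
shift_units [0.02 0.27 0.09]
```

View pics/s24.png

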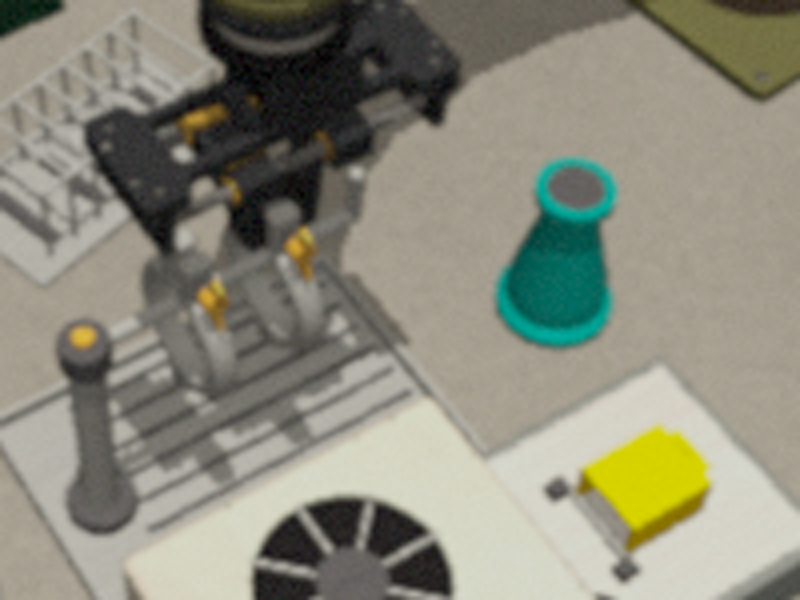

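send_rows([
  [[0, 0, 0, 0, 0.1, 0, 0.9], [0, 0, 0, 0, 0.1, 0, 0.9], [0, 0, 0, 0, 0.03, 0, 0.9], [0, 0, 0, 0, 0, 0, 0.9], [0, 0, 0, 0, 0, 0, 0.9]],
])

```text
clock: 34.07
tool_pos: [0.5456, 0.1, 0.2013]
eef_rot: [0.475, -0.523, 0.524, -0.475]
contact_force: [1.1, -0.3, -2.3]
opening: 0.199
```

send_rows([
  [[0, 0, 0, 0, 0.08, 0, 0.9], [0, 0, 0, 0, 0.04, 0, 0.9], [0, 0, 0, 0, 0, 0, 0.9], [0, 0, 0, 0, 0, 0, 0.9], [0, 0, 0, 0, 0, 0, 0.9]],
])

```text
clock: 34.48
tool_pos: [0.5455, 0.1, 0.1987]
eef_rot: [0.475, -0.523, 0.524, -0.475]
contact_force: [0.4, -0.4, -2.1]
opening: 0.203
```

send_rows([
  [[0, 0, 0, 0, 0.05, 0, 0.9], [0, 0, 0, 0, 0.03, 0, 0.9], [0, 0, 0, 0, 0, 0, 0.9], [0, 0, 0, 0, 0, 0, 0.9], [0, 0, 0, 0, 0, 0, 0.9]],
])

```text
clock: 34.9
tool_pos: [0.5456, 0.1, 0.1983]
eef_rot: [0.475, -0.523, 0.524, -0.475]
contact_force: [-1.7, -0.8, 7.6]
opening: 0.201
```

send_rows([
  [[0, 0, 0, 0, -0.07, 0, 0.4], [0, 0, 0, 0, 0, 0, 0.2], [0, 0, 0, 0, 0, 0, 0.05], [0, 0, 0, 0, 0, 0, 0.05], [0, 0, 0, 0, 0, 0, 0.05]],
])

```text
clock: 35.32
tool_pos: [0.5456, 0.1, 0.1984]
eef_rot: [0.475, -0.524, 0.524, -0.475]
contact_force: [0.5, -0.7, -0.1]
opening: 0.474
```

send_rows([
  [[0, 0, 0, 0, -0.4, 0, 0.05], [0, 0, 0, 0, -0.8, 0, 0.05], [0, 0, 0, 0, -0.9, 0, 0.05], [0, 0, 0, 0, -0.6, 0, 0.05], [0, 0, 0, 0, 0, 0, 0.05]],
])

```text
clock: 35.73
tool_pos: [0.5471, 0.1007, 0.2553]
eef_rot: [0.474, -0.523, 0.524, -0.477]
contact_force: [0.9, 1.5, -0.3]
opening: 0.475
```

```bash
python3 - <<'E'
from h import *
plan([.44,.3,.25],-95.5)
w=snap("wrist");save(w,"w25")
w=snap("scene");save(w,"s25",(230,160,430,310),4)
E
```

```text
clock 35.73
pos [0.5471 0.1007 0.2553]
zheading -5.53
tooly [ 0.005  0.002 -1.   ]
F [ 0.9  1.5 -0.3]
open 0.475
turn_y_units 19.628
rotvec_units [-0.03 19.63 -0.07]
shift_units [ 6.28  0.27 -9.41]
```

View pics/s25.png

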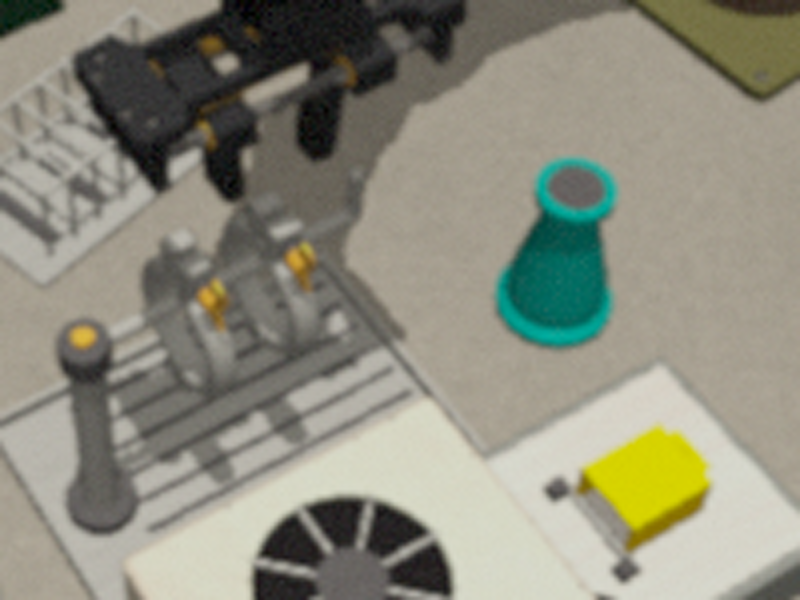

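View pics/w25.png

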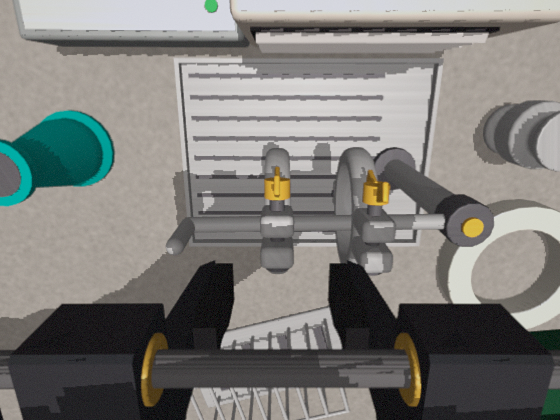

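send_rows([
  [[0, -0.98, 0, -0.64, 0, 0.07, -0.6], [0, -0.98, 0, -0.64, 0, 0.07, -0.6], [0, -0.98, 0, -0.64, 0, 0.07, -0.6], [0, -0.98, 0, -0.64, 0, 0.07, -0.6], [0, -0.98, 0, -0.64, 0, 0.07, -0.6]],
])

```text
clock: 36.25
tool_pos: [0.5481, 0.1641, 0.2513]
eef_rot: [0.57, -0.42, 0.419, -0.568]
contact_force: [-0.7, -0.7, 0.4]
opening: 0.798
```

send_rows([
  [[0, -0.98, 0, -0.64, 0, 0.07, -0.6], [0, -0.98, 0, -0.64, 0, 0.07, -0.6], [0, -0.98, 0, -0.64, 0, 0.07, -0.6], [0, -0.98, 0, -0.64, 0, 0.07, -0.6], [0, -0.98, 0, -0.64, 0, 0.07, -0.6]],
])

```text
clock: 36.67
tool_pos: [0.5264, 0.2244, 0.2512]
eef_rot: [0.64, -0.301, 0.3, -0.639]
contact_force: [0.2, 0.2, -0.2]
opening: 0.798
```

send_rows([
  [[0, -0.98, 0, -0.64, 0, 0.07, -0.6], [0, -0.98, 0, -0.64, 0, 0.07, -0.6], [0, -0.98, 0, -0.64, 0, 0.07, -0.6], [0, -0.98, 0, -0.64, 0, 0.07, -0.6], [0, -0.98, 0, -0.64, 0, 0.07, -0.6]],
])

```text
clock: 37.08
tool_pos: [0.4832, 0.2717, 0.2513]
eef_rot: [0.687, -0.171, 0.17, -0.686]
contact_force: [0.7, 0.2, -0.3]
opening: 0.798
```

send_rows([
  [[0, -0.98, 0, -0.64, 0, 0.07, -0.6], [0, -0.98, 0, -0.64, 0, 0.07, -0.6], [0, -0.98, 0, -0.64, 0, 0.07, -0.6], [0, -0.98, 0, -0.64, 0, 0.07, -0.6], [0, -0.98, 0, -0.64, 0, 0.07, -0.6]],
])

```text
clock: 37.5
tool_pos: [0.4253, 0.2989, 0.2514]
eef_rot: [0.707, -0.034, 0.033, -0.706]
contact_force: [-1.5, 0.3, 0.1]
opening: 0.797
```

send_rows([
  [[0, 0, 0, 0, 0, 0, -0.6], [0, 0, 0, 0, 0, 0, -0.6], [0, 0, 0, 0, 0, 0, -0.6], [0, 0, 0, 0, 0, 0, -0.6], [0, 0, 0, 0, 0, 0, -0.6]],
])

```text
clock: 37.92
tool_pos: [0.4271, 0.2986, 0.2522]
eef_rot: [0.706, -0.036, 0.036, -0.706]
contact_force: [0.3, 0.1, -0.2]
opening: 0.797
```

```bash
python3 - <<'E'
from h import *
plan([.428,.301,.17],84.45)
print(get_state()["q"])
w=snap("wrist");save(w,"w26")
w=snap("top");save(w,"t26")
E
```

```text
clock 37.92
pos [0.4271 0.2986 0.2522]
zheading 84.19
tooly [ 0. -0. -1.]
F [ 0.3  0.1 -0.2]
open 0.797
turn_y_units -0.057
rotvec_units [ 0.   -0.06  0.  ]
shift_units [0.03 4.11 0.12]
[-0.19785746  0.66546888 -0.83849573  1.8584217   0.62469842  0.90366685
  0.13295498]
```

View pics/w26.png

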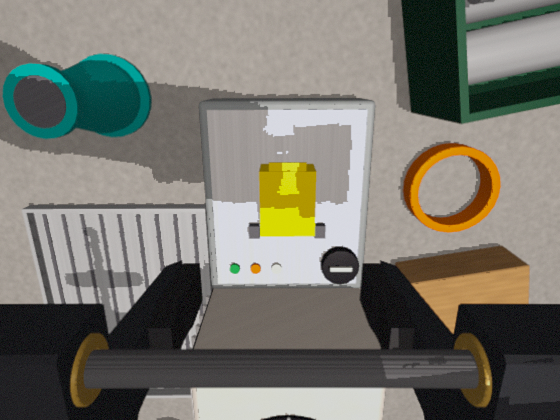

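View pics/t26.png

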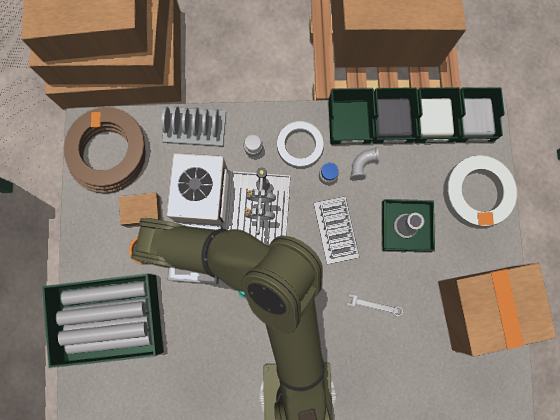

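```bash
python3 - <<'E'
from h import *
w=snap("wrist")
for n,p,z in [("fl",(260,170),.093),("fr",(316,170),.093),("rr",(316.5,236),.093),("rl",(258.5,236),.093),("tab",(288,162),.093),("br",(320,230),.065),("bl",(254,230),.065)]: print(n,onz(w,p,z))
print(get_state()["tool_pos"])
save(w,"w27",(190,80,390,230),4)
E
```

```text
fl [0.40784808 0.28322771 0.093     ]
fr [0.41229889 0.32759084 0.093     ]
rr [0.46906729 0.32404265 0.093     ]
rl [0.46418354 0.2752927  0.093     ]
tab [0.40365207 0.30601444 0.093     ]
br [0.47541571 0.32937516 0.065     ]
bl [0.46935689 0.26890528 0.065     ]
[0.42669444 0.2988625  0.25243798]
```

View pics/w27.png

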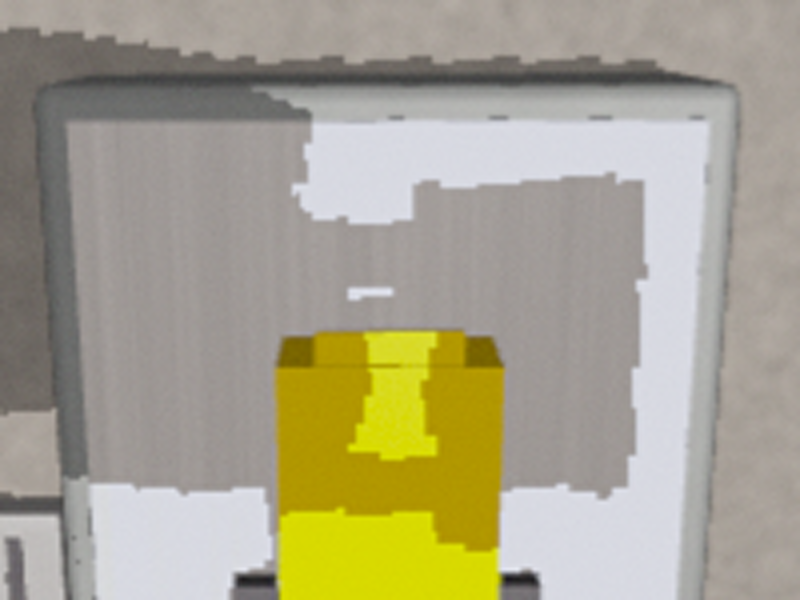

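send_rows([
  [[0, -0.06, 0, -0.05, 0.9, 0.15, -0.6], [0, 0, 0, 0, 1, 0, -0.6], [0, 0, 0, 0, 1, 0, -0.6], [0, 0, 0, 0, 1, 0, -0.6], [0, 0, 0, 0, 1, 0, -0.6]],
], force=12)

```text
clock: 38.48
tool_pos: [0.4259, 0.3021, 0.1537]
eef_rot: [-0.706, 0.033, -0.034, 0.706]
contact_force: [-0.8, 0.1, 0.1]
opening: 0.798
```

send_rows([
  [[0, 0, 0, 0, 1, 0, -0.6], [0, 0, 0, 0, 1, 0, -0.6], [0, 0, 0, 0, 0.6, 0, -0.6], [0, 0, 0, 0, 0.3, 0, -0.6], [0, 0, 0, 0, 0, 0, -0.6]],
])

```text
clock: 38.9
tool_pos: [0.4253, 0.3017, 0.0955]
eef_rot: [0.707, -0.034, 0.033, -0.706]
contact_force: [-0.4, -0.1, 0.1]
opening: 0.805
```

```bash
python3 - <<'E'
from h import *
plan([.426,.302,.081],84.45)
w=snap("wrist");save(w,"w28")
E
```

```text
clock 38.9
pos [0.4253 0.3017 0.0955]
zheading 84.58
tooly [-0.001 -0.001 -1.   ]
F [-0.4 -0.1  0.1]
open 0.805
turn_y_units 0.029
rotvec_units [ 0.02  0.03 -0.02]
shift_units [0.03 0.72 0.02]
```

View pics/w28.png

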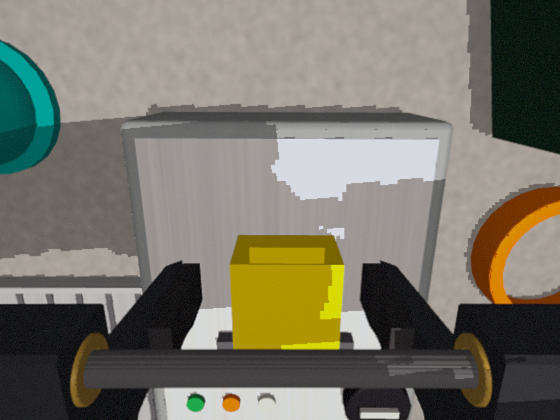

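send_rows([
  [[0, 0, 0, 0, 0.5, 0.08, -0.6], [0, 0, 0, 0, 0.2, 0, -0.3], [0, 0, 0, 0, 0, 0, 0.3], [0, 0, 0, 0, 0, 0, 0.3], [0, 0, 0, 0, 0, 0, 0.3]],
])

```text
clock: 39.37
tool_pos: [0.4259, 0.3039, 0.0827]
eef_rot: [-0.706, 0.033, -0.033, 0.706]
contact_force: [-0.7, 2.3, -0.9]
opening: 0.524
```

send_rows([
  [[0, 0, 0, 0, 0, 0, 0.3], [0, 0, 0, 0, 0, 0, 0.3], [0, 0, 0, 0, 0, 0, 0.3], [0, 0, 0, 0, 0, 0, 0.3], [0, 0, 0, 0, 0, 0, 0.3]],
])

```text
clock: 39.78
tool_pos: [0.4259, 0.304, 0.0827]
eef_rot: [-0.706, 0.033, -0.033, 0.706]
contact_force: [-0.4, 0.9, 1.0]
opening: 0.522
```

```bash
python3 - <<'E'
from h import *
plan([.426,.302,.081],84.45)
E
```

```text
clock 39.78
pos [0.4259 0.304  0.0827]
zheading 84.59
tooly [ 0.  0. -1.]
F [-0.4  0.9  1. ]
open 0.522
turn_y_units 0.031
rotvec_units [-0.01  0.03  0.  ]
shift_units [ 0.02  0.09 -0.1 ]
```

send_rows([
  [[0, 0, 0, 0.2, -0.27, 0, 0.3], [0, 0, 0, 0.3, -0.3, 0, 0.3], [0, 0, 0, 0.36, -0.25, 0, 0.3], [0, 0, 0, 0, 0, 0, 0.3], [0, 0, 0, 0, 0, 0, 0.3]],
])

```text
clock: 40.2
tool_pos: [0.4426, 0.3023, 0.0999]
eef_rot: [-0.706, 0.033, -0.033, 0.707]
contact_force: [-3.4, -0.3, 6.7]
opening: 0.522
```

```bash
python3 - <<'E'
from h import *
plan([.426,.302,.081],84.45)
w=snap("scene");save(w,"s29",(280,200,480,350),4)
E
```

```text
clock 40.2
pos [0.4426 0.3023 0.0999]
zheading 84.6
tooly [-0.     0.001 -1.   ]
F [-3.4 -0.3  6.7]
open 0.522
turn_y_units 0.033
rotvec_units [-0.01  0.03 -0.  ]
shift_units [-0.83  0.94 -0.1 ]
```

View pics/s29.png

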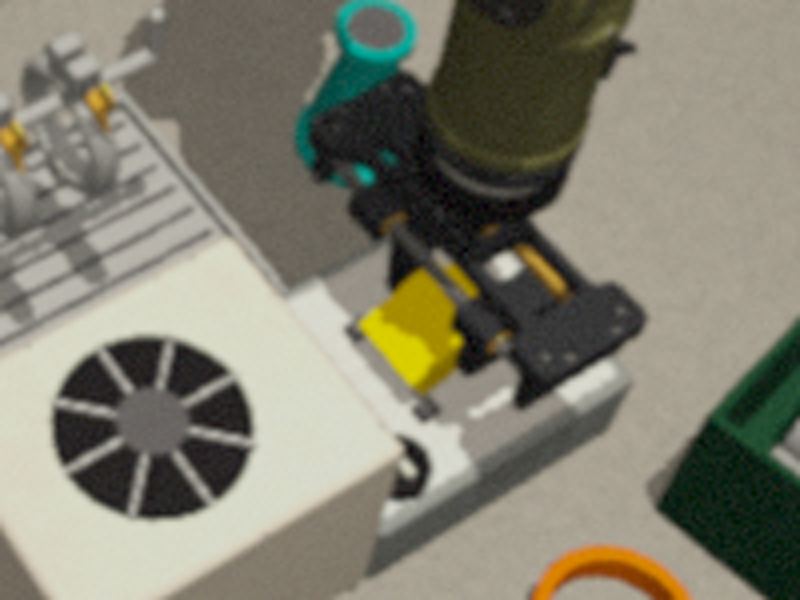

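send_rows([
  [[0, 0, 0, 0.4, -0.2, 0, 0.3], [0, 0, 0, 0.42, -0.12, 0, 0.3], [0, 0, 0, 0.43, -0.04, 0, 0.3], [0, 0, 0, 0, 0, 0, 0.3], [0, 0, 0, 0, 0, 0, 0.3]],
])

```text
clock: 40.67
tool_pos: [0.4694, 0.2997, 0.1065]
eef_rot: [-0.706, 0.033, -0.035, 0.707]
contact_force: [0.7, 0.2, 3.3]
opening: 0.519
```

send_rows([
  [[0, 0, 0, 0.43, 0.03, 0, 0.3], [0, 0, 0, 0.3, 0.05, 0, 0.3], [0, 0, 0, 0, 0, 0, 0.3], [0, 0, 0, 0, 0, 0, 0.3], [0, 0, 0, 0, 0, 0, 0.3]],
])

```text
clock: 41.08
tool_pos: [0.4828, 0.2983, 0.104]
eef_rot: [-0.706, 0.033, -0.034, 0.706]
contact_force: [0.3, 2.6, -6.2]
opening: 0.522
```

```bash
python3 - <<'E'
from h import *
plan([.426,.302,.081],84.45)
w=snap("scene");save(w,"s30",(280,200,480,350),4)
w=snap("wrist");save(w,"w30")
E
```

```text
clock 41.08
pos [0.4828 0.2983 0.104 ]
zheading 84.58
tooly [ 0.  0. -1.]
F [ 0.3  2.6 -6.2]
open 0.522
turn_y_units 0.029
rotvec_units [-0.    0.03  0.  ]
shift_units [-2.84  1.15 -0.09]
```

View pics/s30.png

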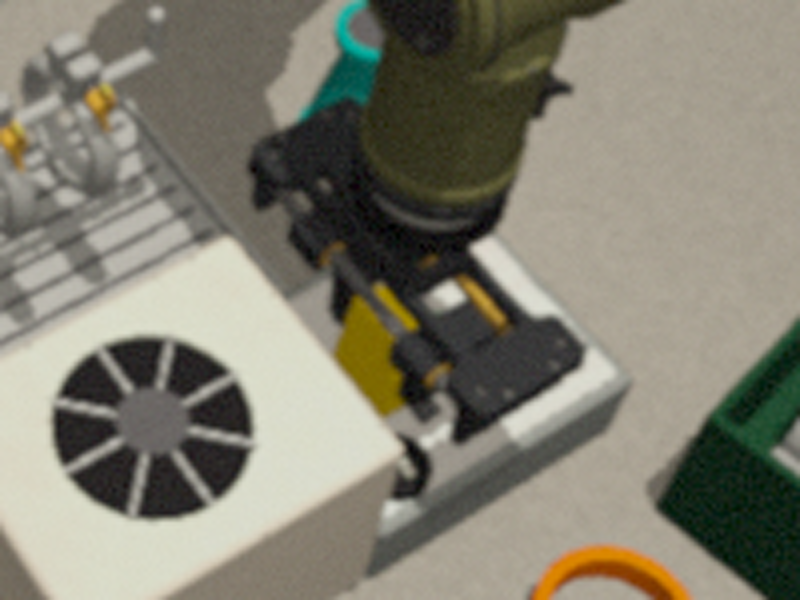

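View pics/w30.png

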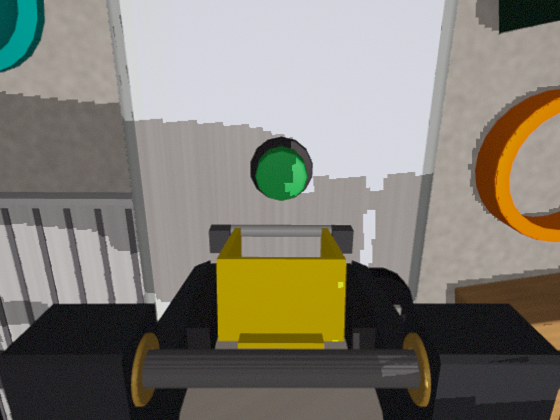

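send_rows([
  [[0, 0, 0, 0, 0, 0, -0.4], [0, 0, 0, 0, 0, 0, -0.6], [0, 0, 0, 0, 0, 0, -0.6], [0, 0, 0, 0, 0, 0, -0.6], [0, 0, 0, 0, 0, 0, -0.6]],
])

```text
clock: 41.6
tool_pos: [0.4824, 0.2981, 0.1047]
eef_rot: [0.706, -0.033, 0.034, -0.706]
contact_force: [-0.8, 0.8, 0.3]
opening: 0.803
```

send_rows([
  [[0, 0, 0, 0, -0.6, 0, -0.6], [0, 0, 0, 0, -1, 0, -0.6], [0, 0, 0, 0, -1, 0, -0.6], [0, 0, 0, 0, -1, 0, -0.6], [0, 0, 0, 0, -0.4, 0, -0.6]],
])

```text
clock: 42.02
tool_pos: [0.483, 0.2995, 0.1878]
eef_rot: [-0.705, 0.032, -0.034, 0.707]
contact_force: [1.1, 0.6, -0.4]
opening: 0.797
```

send_rows([
  [[0, 0, 0, -0.6, 0, 0, 0.2], [0, 0, 0, -0.9, 0, 0, 0.6], [0, 0, 0, -0.9, 0, 0, 1], [0, 0, 0, 0, 0, 0, 1], [0, 0, 0, 0, 0, 0, 1]],
])

```text
clock: 42.43
tool_pos: [0.4342, 0.3029, 0.1848]
eef_rot: [0.707, -0.033, 0.033, -0.706]
contact_force: [-0.1, -0.1, -0.7]
opening: 0.444
```

```bash
python3 - <<'E'
from h import *
plan([.439,.301,.11],84.45)
w=snap("scene");save(w,"s31",(280,200,480,350),4)
w=snap("wrist");save(w,"w31")
E
```

```text
clock 42.43
pos [0.4342 0.3029 0.1848]
zheading 84.7
tooly [ 0.    -0.001 -1.   ]
F [-0.1 -0.1 -0.7]
open 0.444
turn_y_units 0.054
rotvec_units [0.01 0.05 0.  ]
shift_units [ 0.25  3.74 -0.07]
```

View pics/s31.png

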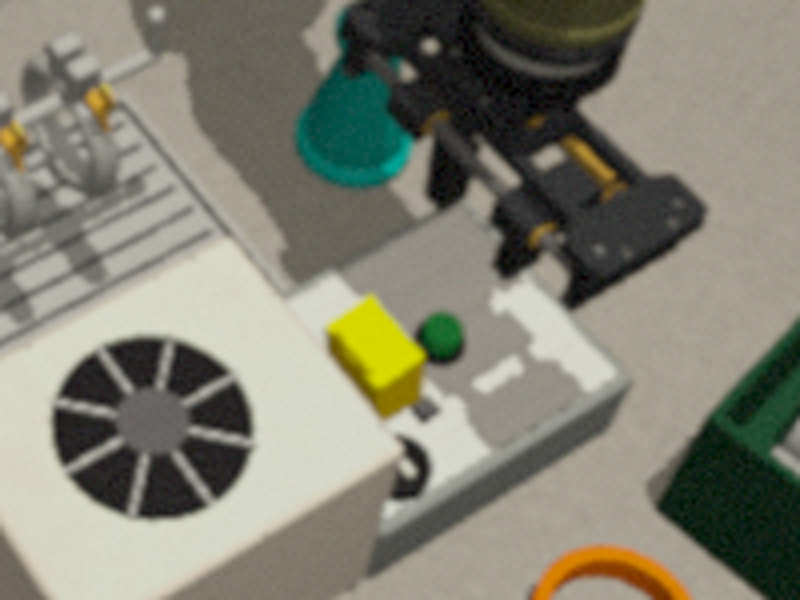

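View pics/w31.png

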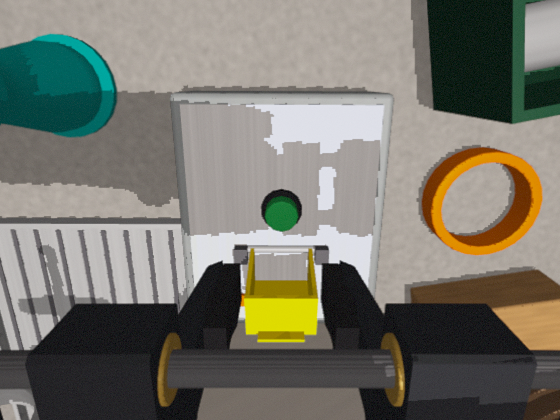

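```bash
python3 - <<'E'
from h import *
w=snap("wrist");s=snap("scene")
g=cv2.inRange(cv2.cvtColor(w["img"],cv2.COLOR_RGB2HSV),(55,120,40),(80,255,255))
g[:180]=0;g[240:]=0;g[:,:250]=0;g[:,310:]=0
ys,xs=np.nonzero(g);c=(xs.mean(),ys.mean());print(c,len(xs))
print(onz(w,c,.079), tri([(w,c),(s,(280+440/4,200+333/4))]))
b=onz(w,c,.079)
plan([b[0],b[1],.11],84.45)
E
```

```text
(np.float64(281.1303879310345), np.float64(212.64762931034483)) 928
[0.43552226 0.30209445 0.079     ] (array([0.43895807, 0.30206946, 0.06879109]), [np.float64(0.0003191416710682239), np.float64(0.00031914167106817824)])
clock 42.63
pos [0.4357 0.3026 0.1844]
zheading 84.49
tooly [ 0.001 -0.    -1.   ]
F [0.4 0.6 0.7]
open 0.266
turn_y_units 0.01
rotvec_units [0.   0.01 0.01]
shift_units [-0.    3.72 -0.03]
```

send_rows([
  [[0, 0, 0, 0.07, 0.5, -0.03, 1], [0, 0, 0, 0, 0.8, 0, 1], [0, 0, 0, 0, 1, 0, 1], [0, 0, 0, 0, 1, 0, 1], [0, 0, 0, 0, 0.8, 0, 1]],
])

```text
clock: 43.05
tool_pos: [0.4361, 0.3014, 0.1004]
eef_rot: [0.707, -0.034, 0.033, -0.706]
contact_force: [-0.2, -0.3, 0.4]
opening: 0.003
```

send_rows([
  [[0, 0, 0, 0, 0.1, 0, 1], [0, 0, 0, 0, 0.1, 0, 1], [0, 0, 0, 0, 0, 0, 1], [0, 0, 0, 0, 0, 0, 1], [0, 0, 0, 0, 0, 0, 1]],
])

```text
clock: 43.47
tool_pos: [0.4364, 0.3026, 0.0993]
eef_rot: [-0.706, 0.033, -0.034, 0.707]
contact_force: [1.1, -0.0, 0.2]
opening: 0.013
```

```bash
python3 - <<'E'
from h import *
plan([.437,.302,.087],84.45)
w=snap("scene");save(w,"s32",(280,200,480,350),4)
E
```

```text
clock 43.47
pos [0.4364 0.3026 0.0993]
zheading 84.58
tooly [ 0.001  0.001 -1.   ]
F [ 1.1 -0.   0.2]
open 0.013
turn_y_units 0.028
rotvec_units [-0.02  0.03  0.01]
shift_units [ 0.03  0.62 -0.02]
```

View pics/s32.png

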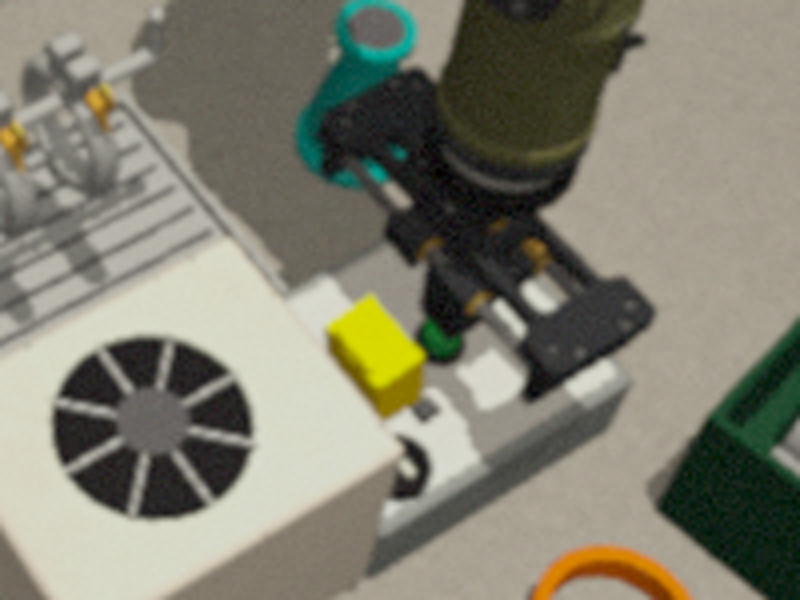

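send_rows([
  [[0, 0, 0, 0.03, 0.15, 0, 1], [0, 0, 0, 0, 0.15, 0, 1], [0, 0, 0, 0, 0.15, 0, 1], [0, 0, 0, 0, 0, 0, 1], [0, 0, 0, 0, 0, 0, 1]],
])

```text
clock: 43.93
tool_pos: [0.4369, 0.3023, 0.0897]
eef_rot: [-0.706, 0.033, -0.034, 0.706]
contact_force: [0.8, -0.5, 2.6]
opening: 0.007
```

send_rows([
  [[0, 0, 0, 0, 0.1, 0, 1], [0, 0, 0, 0, 0.1, 0, 1], [0, 0, 0, 0, 0, 0, 1], [0, 0, 0, 0, 0, 0, 1], [0, 0, 0, 0, 0, 0, 1]],
])

```text
clock: 44.35
tool_pos: [0.437, 0.3023, 0.0872]
eef_rot: [-0.706, 0.032, -0.034, 0.706]
contact_force: [0.1, -2.7, 19.5]
opening: 0.007
```

send_rows([
  [[0, 0, 0, 0, -0.3, 0, 1], [0, 0, 0, 0, -0.8, 0, 1], [0, 0, 0, 0, -1, 0, 1], [0, 0, 0, 0, -1, 0, 1], [0, 0, 0, 0, -1, 0, 1]],
])

```text
clock: 44.77
tool_pos: [0.4356, 0.3016, 0.1677]
eef_rot: [0.707, -0.034, 0.033, -0.706]
contact_force: [0.2, -0.1, 0.1]
opening: 0.008
```

send_rows([
  [[0, 0, 0, 0, -1, 0, 1], [0, 0, 0, -0.3, -1, 0, 1], [0, 0, 0, -0.5, -1, 0, 1], [0, 0, 0, 0, 0, 0, 1], [0, 0, 0, 0, 0, 0, 1]],
])

```text
clock: 45.18
tool_pos: [0.4203, 0.3037, 0.2278]
eef_rot: [-0.706, 0.033, -0.033, 0.706]
contact_force: [-0.5, -0.9, -0.2]
opening: 0.003
```

```bash
python3 - <<'E'
from h import *
plan([.437,.302,.25],84.45)
w=snap("scene");save(w,"s33",None,1.4)
w=snap("top");save(w,"t33",None,1.4)
save(snap("wrist"),"w33")
E
```

```text
clock 45.18
pos [0.4203 0.3037 0.2278]
zheading 84.64
tooly [ 0.001  0.    -1.   ]
F [-0.5 -0.9 -0.2]
open 0.003
turn_y_units 0.042
rotvec_units [-0.    0.04  0.01]
shift_units [ 0.84 -1.11 -0.  ]
```

View pics/s33.png

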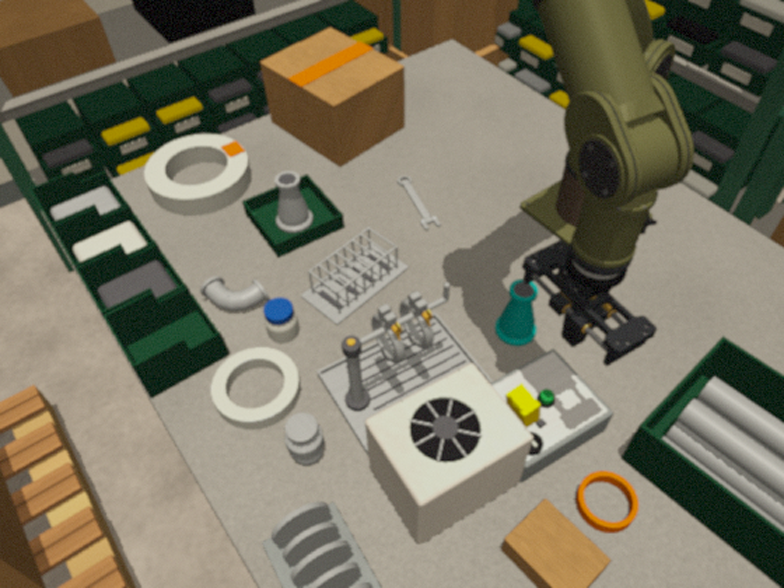

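View pics/t33.png

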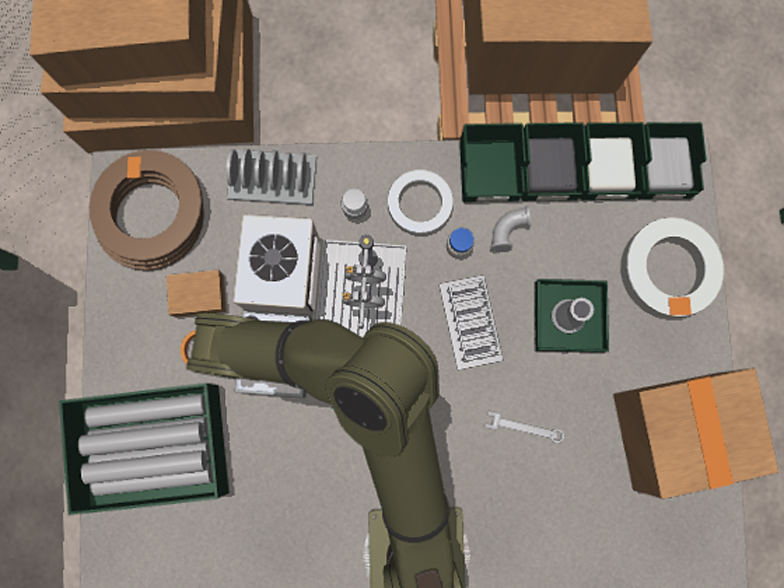

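View pics/w33.png

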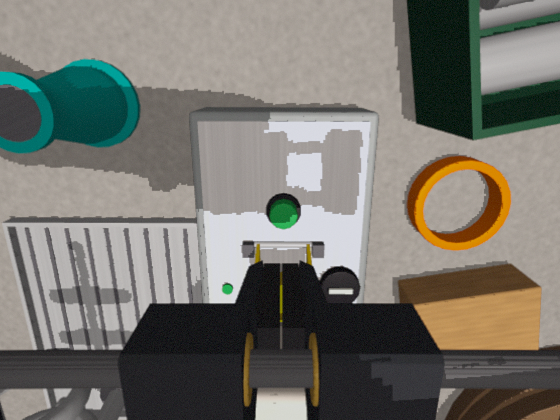

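```bash
python3 - <<'E'
from h import *
s=snap("scene")
save(s,"s34",(270,190,350,250),10)
p=proj(s,[[.491,.1043,.203],[.491,.1133,.203],[.5987,.0938,.208],[.5456,.1,.208]]);print(p,(p-[270,190])*10)
E
```

```text
[[318.35506133 201.9960322 ]
 [320.97804947 204.45127562]
 [276.04751455 220.90391105]
 [297.62347668 210.95183224]] [[483.55061332 119.96032202]
 [509.7804947  144.51275621]
 [ 60.47514551 309.0391105 ]
 [276.23476683 209.51832243]]
```

View pics/s34.png

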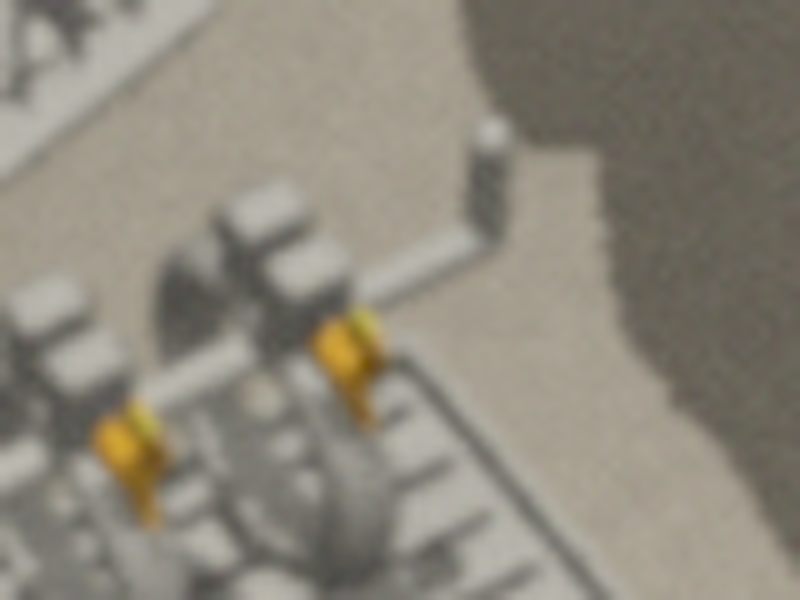

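```bash
python3 - <<'E'
from plant import job
print(job.finish_job())
E
```

```text
the job is handed in; nothing more can be done
None
```

I did the job in the order asked and handed it in at about 45 s of the 200 s allowed. No verdict was reported.

- **Reducer:** it stands on its wide end inside the green stock tray. The last top and scene pictures show it upright near the middle.
- **Hook arm:** I pinched the tip and swung it round, and re-measured it before hanging anything. It then lay within about 0.2° of the drip tray's slats. In the final picture its tip was about 1 pixel from where I expected it, which is within the calibration error.
- **Clamps:** only two were in the rack, and both now hang by their rings, about 65 mm and 120 mm out from the post. The last pictures show the rack empty.
- **Guard and button:** the guard is open and stayed open. I pressed the green button until the force rose to about 19 N with 6 mm of travel, then let it go. The last picture shows it sprung back out.
- **Bystanders:** nothing else looks moved in the last pictures, though I compared those only by eye.

No check failed. The measurements disagreed by a few millimetres between the wrist camera and the fixed cameras, up to about 5 mm while the arm was still moving. I allowed for that in the grasps.

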